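# Lock the glaze test jars away in the twist-lock drum

## Robot

A 6-joint arm with a two-finger parallel gripper is mounted at the origin on the work surface; the furniture and walls round the work are solid. World frame = base frame: x ahead of the robot, y to its left, z up, the work surface at z = 0. Lengths are in m, angles in rad, forces in N, time in s.
With the tool pointing down it reaches from about 0.35 to 0.85 m from the base axis. Payload 8.1 kg.
Tool frame: the origin (TCP) lies at the very end of the fingers, on their centre line; the grasp point (between the pads) lies 19 mm behind it; x points along the fingers, y is the direction in which the jaws open and shut, and the axes are right-handed (so a half turn about x gives the same grasp; the last joint's range is limited). The gripper opens to 93 mm and grips with 3 to 60 N. Pads are 15 mm wide; open, the fingers measure 128 mm over their backs; the gripper's body (75 mm by 188 mm) begins 65 mm behind the grasp point.
Start: joints at [-1.226, 0.13, 1.488, -0, 1.523, -0.085], TCP at [0.25, -0.545, 0.194] pointing down, gripper open.
Joint ranges: [-2.96, 2.96], [-0.89, 2.26], [0.02, 2.5], [-1.34, 4.48], [0, 2.73], [-2.66, 2.66]. Speed limits (rad/s): [2.39, 2.39, 2.79, 3.14, 3.14, 3.14].

## Interface

Orientations are given as a rotation vector (axis times angle).
In Python, from plant import * gives the robot as it stands. The module is installed in compiled form; this text tells all that it offers.
- The arm moves only by the tool apply_moves, never from a script. Its argument "series" is a list of rows, each an object with "jaw": the gripper's target within -1 to 1 (shut at 1, half-way at 0, fully open at -1); "linear": the shift along the tool's x, y, z normalised to -1 to 1, where 1 is 0.6 m, a list of three; "roll": the turn about the tool's x normalised to -1 to 1, where 1 is 30 degrees. A call has 1 to 20 rows; each row is the pose to reach, as a shift and turn from the pose measured when the call began, along the tool's axes at that moment; what a row does not reach only later rows make up. A row lasts 1/8 s, in which the tool goes at most 62.5 mm and 10.7 degrees, less where a joint would pass 70% of its speed; a pose out of reach is approached as far as the arm can. A call with a number of a shift or a turn outside -1 to 1 is refused whole. A call with a gripper value outside its range is refused whole. The fingers move at their own pace and stop on an object; "force" is the grip in N (left out, the last holds). Time passes only in rows, so rows that repeat a pose let the fingers close. It gives the time, the measured TCP pose, the force and the opening at its end, in the units of the state.
- read_state(): the state, without advancing time (a new reading comes with each control period).
- read_camera(name): name is "scene" or "top" or "wrist"; returns a dict with "pixels" (420x560x3 uint8, blue, green, red), "intrinsics" (3x3 intrinsics, pixels), "rvec" (rotation vector, rad) and "tvec" (3), from world to camera coordinates, as OpenCV has them; the wrist camera has in their place "tool_from_camera" (4x4, takes a point from camera to tool coordinates, whose origin is the TCP and whose axes are the tool frame's). Camera axes: x right, y down, z forward; pixel columns grow to the right and rows downward; lengths in m; the calibration is good to about 2 mm. A picture is of the moment at which its call begins: read the wrist's pose just before it. There is no depth.
- close_job(): hands the job in, once; it reports no verdict.
The state is a dict: "t": time; "q": joint angles; "dq": joint speeds; "joint_torque": joint torques, N m; "tool_pos": TCP position; "orientation": TCP orientation; "force": force on the tool from outside, world axes, zero at the start; "wrist_torque": the same for the moment, N m; "opening": finger opening in m.
Only numpy, scipy, OpenCV 4.12 (cv2) and the standard library are available. Lean on these libraries where they do the work, as an engineer would, in place of code of your own. Each camera call takes 0.05 s, during which the arm holds its last target. There are 200 camera calls.

## Task

Lock the small glaze test jars away: take the cone pack off the drum's lid and stand it upright on the table, turn the lid anticlockwise (seen from above) until its lugs reach the notches, lift it off and lay it on the table right way up, and stand every jar upright inside the drum. Then put the lid back with its lugs through the notches and turn it clockwise until it is fully home. Leave the larger pigment jar and the other things on the table where they are, and do not tip the cone pack over.

Things in the scene. Friction and masses are not known exactly. Their poses are not given: they have to be found in the camera images.
- drum: Shallow round drum, grey-blue enamel, on a plywood foot 212 mm across and 15 mm thick, fixed. Origin: centre of the foot's underside, on the table; z up. Inside 168 mm across; floor 20 mm and rim 96 mm above the origin. Steel rim flange: 196 mm across, 5 mm thick, with two notches 40 mm wide on the drum's own +x and -x axis, a yellow mark on the wall below each.
- drum_notch (a point): Middle of the +x notch at the height of the flange top; the other notch lies opposite. Under the flange are stops: from the notches the seated lid can turn about 0.09 rad anticlockwise and 1.10 rad clockwise (seen from above), where it is fully home. A lug passes a notch within 0.08 rad. The table between drum and jars is free for lid and cone pack; its front edge is near x = 0.42 m, its left edge near y = 0.32 m.
- lid: Light grey bayonet lid, 214 mm across, 0.4 kg. Origin: centre of the lower edge of its skirt; z up; top face 19 mm above the origin. Two lugs 22 mm wide point inward from the skirt at its own +x and -x, yellow marks above them. Seated, its origin is 82 mm above the drum's, with 3 mm sideways play. Starts seated and locked. Only weight and friction resist turning.
- lid_handle (a point): Centre of the lid's black bar handle, 43 mm above the lid's origin. The bar lies along the lid's x axis, in line with the lugs: 104 mm long, 20 mm wide, 20 mm high, 14 mm of free space beneath it but for a foot near each end (38 to 50 mm from the centre). Handle and lugs are the same after half a turn.
- cone_pack: Cone pack: three small pyrometric cones standing in a terracotta bar. Origin: centre of the bar's underside; z up. The bar is 22 mm (x) by 70 mm (y) by 14 mm high and is where to grip it; the cones are 9 mm thick and reach 62 mm. Starts standing on the lid beside the handle, its length roughly along the handle, 52 to 60 mm from it.
- jar_green: Glaze test jar with a green screw cap and white bars on its side, 49 mm across, 64 mm high, 0.16 kg, half full; cap 45 mm across, from 52 mm up. Origin: centre of its underside; z up. May be absent. When present it starts standing on the table to the robot's right.
- jar_red_a: Glaze test jar with a red screw cap and white bars on its side, 49 mm across, 64 mm high, 0.16 kg, half full; cap 45 mm across, from 52 mm up. Origin: centre of its underside; z up. May be absent. When present it starts standing on the table to the robot's right.
- jar_black: Glaze test jar with a black screw cap and white bars on its side, 49 mm across, 64 mm high, 0.16 kg, half full; cap 45 mm across, from 52 mm up. Origin: centre of its underside; z up. May be absent. When present it starts standing on the table to the robot's right.
- jar_red_b: Glaze test jar with a red screw cap and white bars on its side, 49 mm across, 64 mm high, 0.16 kg, half full; cap 45 mm across, from 52 mm up. Origin: centre of its underside; z up. May be absent. When present it starts standing on the table to the robot's right.
- pigment_jar: Large red pigment jar, 68 mm across, 104 mm high; too tall for the drum and stays where it is. Origin: centre of its underside.
- slip_beaker: Off-white beaker, 70 mm across the rim, 78 mm high; stays where it is. Origin: centre of its underside.
- stamp: Turned wooden stamp, 26 mm across, 60 mm high; stays where it is. Origin: centre of its underside.
- tape_roll: Roll of paper tape lying flat, 64 mm across, 24 mm high; stays where it is. Origin: centre of its underside.
Not all that is in view belongs to the job. Leave any orange look-alike of the jar_green alone.

How it is judged:
On the way, in this order (a step that is already met when the one before it is completed fails the run):
1. the cone pack stands upright on the table, let go, with the lid still locked on the drum (height (world z) of cone_pack below 0.03 m and angle between cone_pack's own z axis and vertical below 0.2 rad and contact force between cone_pack and the fingers below 0.3 N and angle between the x axis of lid and the x axis of drum, either way round above 0.5 rad and height (world z) of lid above 0.07 m), for 0.2 s.
2. the lid is off and lies flat on the table, right way up, let go (height (world z) of lid below 0.02 m and angle between lid's own z axis and vertical below 0.1 rad and horizontal distance between lid and drum above 0.2 m and contact force between lid and the fingers below 0.3 N), for 0.2 s.
3. every jar stands upright inside the open drum, let go (horizontal distance between each of jar_green, jar_red_a, jar_black, jar_red_b and drum below 0.064 m and height (world z) of jar_green between 0.012 and 0.035 m and angle between each of jar_green, jar_red_a, jar_black, jar_red_b's own z axis and vertical below 0.2 rad and height (world z) of jar_red_a between 0.012 and 0.035 m and height (world z) of jar_black between 0.012 and 0.035 m and height (world z) of jar_red_b between 0.012 and 0.035 m and contact force between each of jar_green, jar_red_a, jar_black, jar_red_b and the fingers below 0.3 N and horizontal distance between lid and drum above 0.2 m), for 0.2 s.
At the end, for the whole second after the job is handed in: The lid is seated level on the drum (within 8 mm of its axis) and turned at least 0.9 rad clockwise from the notches; every jar present stands upright inside (within 64 mm of the axis, tilt under 0.2 rad); the cone pack stands upright on the table; all at rest (horizontal distance between lid and drum below 0.008 m and height (world z) of lid between 0.078 and 0.0855 m and angle between lid's own z axis and vertical below 0.04 rad and angle between the x axis of lid and the x axis of drum, either way round above 0.9 rad and linear speed of lid below 0.02 m/s and horizontal distance between each of jar_green, jar_red_a, jar_black, jar_red_b and drum below 0.064 m and height (world z) of jar_green between 0.012 and 0.035 m and angle between each of jar_green, jar_red_a, jar_black, jar_red_b, cone_pack's own z axis and vertical below 0.2 rad and height (world z) of jar_red_a between 0.012 and 0.035 m and height (world z) of jar_black between 0.012 and 0.035 m and height (world z) of jar_red_b between 0.012 and 0.035 m and height (world z) of cone_pack below 0.03 m); the robot touches nothing.
It fails at once if the cone pack is tipped over (angle between cone_pack's own z axis and vertical above 0.7 rad).
It fails at once if one of the other things on the table (pigment jar, beaker, stamp, tape roll) is pushed more than 4 cm (distance of any of pigment_jar, slip_beaker, stamp, tape_roll from where it was at the start of the episode above 0.04 m).
Of jar_green, jar_red_a, jar_black, jar_red_b only 2 to 4 are there at a start; the rules pass over those that are not, and their reading is None.
At some moment in a run one of jar_green, jar_red_a, jar_black, jar_red_b, lid may be knocked a few centimetres aside while the robot is not near it.
It also fails if it takes over 210 s, if anything falls off the work surface, if the arm or the gripper's body presses on something with over 40 N, if the wrist force passes 120 N, or if a joint passes its speed limit or range.

## Working session

There is one attempt and no reset: what is moved stays moved. The work goes in short steps, Python scripts to look and compute and a tool call to move; the robot and the scene stay as the last step left them, time stands still between calls to the robot, and variables do not carry over. Pictures are saved under pics/ and viewed, about 12 in all and at most 16, crops included, and the job is handed in when it is done.

Besides the shell and the picture viewer there is one more tool, called as name([rows], argument=value, ...), one row to a line, values as JSON. apply_moves: Moves the arm, as the interface text tells. Its arguments: {"type":"object","properties":{"series":{"type":"array"},"force":{"type":"number"}},"required":["series"]}

```bash
mkdir -p pics
python3 - <<'E'
from plant import *
import cv2,numpy as np
s=read_state();print({k:np.round(v,3).tolist() for k,v in s.items()})
for n in ['scene','top']:
    c=read_camera(n);cv2.imwrite(f'pics/{n}0.png',c['pixels']);print(n,c['intrinsics'].tolist() if hasattr(c['intrinsics'],'tolist') else c['intrinsics'],c['rvec'],c['tvec'])
c=read_camera('wrist');print(c['intrinsics'],c['tool_from_camera'])
E
```

```text
{'t': 0.0, 'q': [-1.226, 0.131, 1.489, -0.0, 1.523, -0.085], 'dq': [-0.001, 0.0, -0.002, -0.001, 0.001, 0.001], 'joint_torque': [-0.001, -55.985, -49.176, 0.077, 0.035, -0.0], 'tool_pos': [0.25, -0.545, 0.193], 'orientation': [1.984, 0.435, -1.985], 'force': [0.24, 0.094, -0.463], 'wrist_torque': [0.027, -0.012, -0.023], 'opening': 0.093}
scene [[406.2867763957185, 0.0, 278.52938453197623], [0.0, 406.2867763957185, 205.09434273966193], [0.0, 0.0, 1.0]] [ 0.75694576 -2.67100696  0.99970228] [0.5046508  0.37787803 0.82573966]
top [[518.5960007112119, 0.0, 276.18661410210217], [0.0, 518.5960007112119, 213.75812198452425], [0.0, 0.0, 1.0]] [ 2.13739642 -2.12267627  0.19628983] [-0.07572793  0.63533258  1.54307535]
[[338.39898065   0.         278.18099034]
 [  0.         338.39898065 208.9292299 ]
 [  0.           0.           1.        ]] [[ 5.98295304e-04 -2.79511058e-01  9.60142287e-01 -1.90554846e-01]
 [ 9.99999736e-01  5.63193554e-04 -4.59178109e-04 -2.35157423e-04]
 [-4.12400587e-04  9.60142308e-01  2.79511321e-01 -7.76750223e-02]
 [ 0.00000000e+00  0.00000000e+00  0.00000000e+00  1.00000000e+00]]
```

View pics/scene0.png

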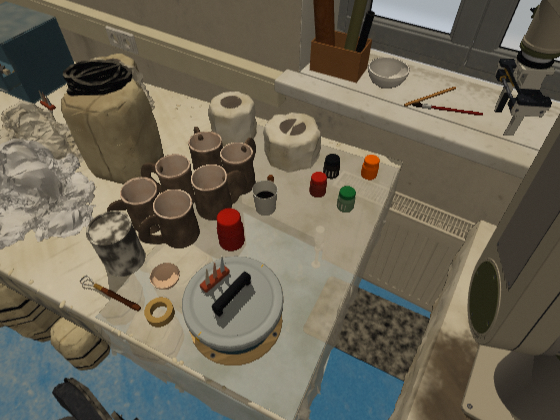

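View pics/top0.png

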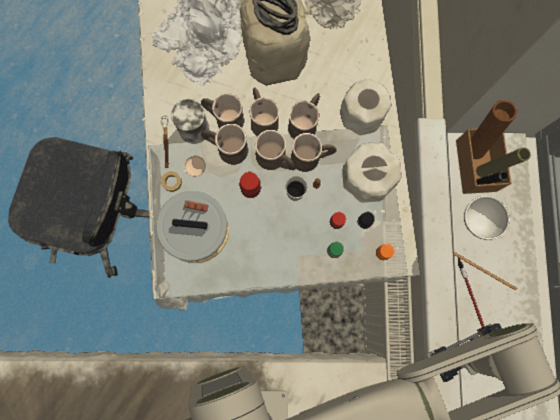

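The top view shows the lid at (192,226), with its handle at (189,224) and the cone pack at (196,207). The jars are red (338,220), black (366,220) and green (336,249). The orange one at (386,252) is a look-alike, the large red one at (250,184) is the pigment jar, and the tape roll is at (170,181). The stamp (317,183) and beaker (296,187) also stay. So the jars to move are red, black and green. I'll check this in a close crop.

```bash
cat > h.py <<'E'
from plant import *
import cv2,numpy as np
from scipy.spatial.transform import Rotation as R
def cam(n):
    s=read_state(); c=read_camera(n)
    if n=='wrist':
        T=np.eye(4);T[:3,:3]=R.from_rotvec(s['orientation']).as_matrix();T[:3,3]=s['tool_pos']
        W=np.linalg.inv(T@np.array(c['tool_from_camera']))
        A,t=W[:3,:3],W[:3,3]
    else: A,t=cv2.Rodrigues(np.array(c['rvec'],float))[0],np.array(c['tvec'],float).ravel()
    return dict(K=np.array(c['intrinsics']),A=A,t=t,im=c['pixels'])
def ray(c,p):
    o=-c['A'].T@c['t'];d=c['A'].T@np.linalg.solve(c['K'],[p[0],p[1],1.]);return o,d/np.linalg.norm(d)
def at_z(c,p,z):
    o,d=ray(c,p);return o+d*(z-o[2])/d[2]
def tri(*cp):
    M=np.zeros((3,3));b=np.zeros(3);L=[]
    for c,p in cp:
        o,d=ray(c,p);P=np.eye(3)-np.outer(d,d);M+=P;b+=P@o
    x=np.linalg.solve(M,b)
    return x,[round(float(np.linalg.norm(np.cross(x-ray(c,p)[0],ray(c,p)[1]))),4) for c,p in cp]
def proj(c,X):
    v=c['K']@(c['A']@np.asarray(X,float)+c['t']);return v[:2]/v[2]
def crop(c,x,y,w,h,k): return cv2.resize(c['im'][y:y+h,x:x+w],None,fx=k,fy=k,interpolation=cv2.INTER_CUBIC)
def tool(P,yaw=None):
    "world point/TCP shift -> units of linear"
    s=read_state();return (R.from_rotvec(s['orientation']).inv().apply(np.asarray(P)-s['tool_pos'])/0.6).round(4)
E
python3 - <<'E'
from h import *
T=cam('top');S=cam('scene')
a=crop(T,150,170,100,100,4);b=crop(S,165,230,133,133,3)[:400];b=cv2.resize(b,(400,400))
c=crop(T,310,195,100,50*3//2,4)[:200];c=crop(T,300,200,100,50,4)
d=crop(S,300,145,100,75,4)[:200]
d=crop(S,300,150,80,40,5)
c=crop(T,320,205,80,56,5)[:200*2]
im=np.vstack([np.hstack([a,b]),np.hstack([cv2.resize(crop(T,320,205,80,60,5),(400,200*3//2)),cv2.resize(crop(S,300,145,88,66,5),(400,300))])])
cv2.imwrite('pics/c1.png',im[:600] if im.shape[0]<=600 else cv2.resize(im,None,fx=600/im.shape[0],fy=600/im.shape[0]))
r=tri((T,(338,220)),(S,(318.5,177)));print('red',r)
r=tri((T,(366,220)),(S,(332,158)));print('black',r)
r=tri((T,(336,249)),(S,(347,190)));print('green',r)
print('pig',tri((T,(250,183)),(S,(229,214))))
print('lid top', tri((T,(192,225)),(S,(232,302))), 'handle',tri((T,(189,224)),(S,(232,292))))
print('cone z', tri((T,(196,208)),(S,(215,278))))
print('tape',at_z(T,(170,181),0.02),'beak',at_z(T,(296,187),.07))
s=read_state();print(R.from_rotvec(s['orientation']).as_matrix().round(3))
E
```

```text
red (array([ 0.61881571, -0.26003025,  0.06637014]), [0.0027, 0.0027])
black (array([ 0.61927006, -0.34485979,  0.07137047]), [0.0034, 0.0034])
green (array([ 0.52873001, -0.25232575,  0.07087507]), [0.0024, 0.0024])
pig (array([0.72241814, 0.00996633, 0.11549115]), [0.0041, 0.0041])
lid top (array([0.5957347 , 0.18349068, 0.08042686]), [0.0006, 0.0006]) handle (array([0.59043143, 0.18428643, 0.13000819]), [0.0002, 0.0002])
cone z (array([0.64397276, 0.16911875, 0.11491436]), [0.0032, 0.0032])
tape [0.74628082 0.26805298 0.02      ] beak [ 0.71799825 -0.13196446  0.07      ]
[[-0.     0.417 -0.909]
 [ 0.001 -0.909 -0.417]
 [-1.    -0.001 -0.   ]]
```

View pics/c1.png

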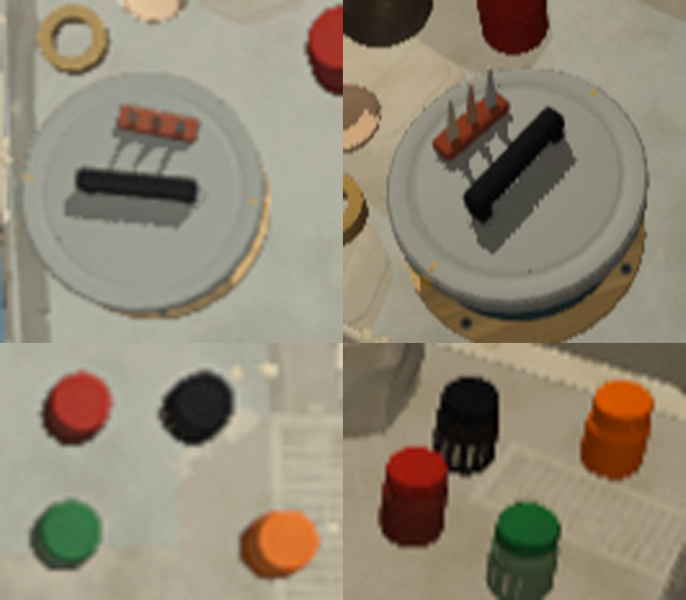

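```bash
cat >> h.py <<'E'
def plan(*wps):
    "wps: (x,y,z[,yaw of tool y in deg]) -> linear and roll units"
    s=read_state();Rm=R.from_rotvec(s['orientation']).as_matrix();y0=np.degrees(np.arctan2(Rm[1,1],Rm[0,1]))
    print('t %.1f tcp %s yaw %.1f open %.4f q %s F %s'%(s['t'],np.round(s['tool_pos'],4),y0,s['opening'],np.round(s['q'],2),np.round(s['force'],1)))
    for w in wps:
        d=0 if len(w)<4 else (w[3]-y0+180)%360-180
        print(w,'lin',(Rm.T@(np.array(w[:3])-s['tool_pos'])/.6).round(4).tolist(),'roll',round(-d/30,4))
E
python3 - <<'E'
from h import *
T=cam('top')
p=at_z(T,(223.8,228.3),.1);q=at_z(T,(158.2,221.9),.1);print(p,q,(p+q)/2,np.degrees(np.arctan2(*(p-q)[[1,0]])))
plan((.25,-.545,.33),(.52,-.28,.33,-35))
E
```

```text
[0.58282814 0.08494061 0.1       ] [0.6007475  0.28140832 0.1       ] [0.59178782 0.18317446 0.1       ] -95.21139503755802
t 0.3 tcp [ 0.25   -0.5452  0.1936] yaw -65.4 open 0.0930 q [-1.23  0.13  1.49 -0.    1.52 -0.09] F [ 0.2 -0.2  0.5]
(0.25, -0.545, 0.33) lin [-0.2274, -0.0005, -0.0002] roll 0.0
(0.52, -0.28, 0.33, -35) lin [-0.2272, -0.2144, -0.5933] roll -1.0124
```

apply_moves([
  {"jaw": -1, "linear": [-0.22, 0, 0], "roll": 0},
  {"jaw": -1, "linear": [-0.22, 0, 0], "roll": 0},
  {"jaw": -1, "linear": [-0.227, -0.214, -0.593], "roll": -1},
  {"jaw": -1, "linear": [-0.227, -0.214, -0.593], "roll": -1},
  {"jaw": -1, "linear": [-0.227, -0.214, -0.593], "roll": -1},
  {"jaw": -1, "linear": [-0.227, -0.214, -0.593], "roll": -1},
  {"jaw": -1, "linear": [-0.227, -0.214, -0.593], "roll": -1},
  {"jaw": -1, "linear": [-0.227, -0.214, -0.593], "roll": -1},
  {"jaw": -1, "linear": [-0.227, -0.214, -0.593], "roll": -1},
  {"jaw": -1, "linear": [-0.227, -0.214, -0.593], "roll": -1},
])

```text
t: 1.55
tool_pos: [0.5198, -0.2803, 0.3297]
orientation: [1.647, 0.852, -1.648]
force: [-0.3, -0.5, 0.6]
opening: 0.093
```

Run:
```python
from h import *
W=cam('wrist');cv2.imwrite('pics/w1.png',W['im'])
plan((.59,.12,.33,-5),(.59,.18,.25,-5))
for n,X in dict(red=(.62,-.26,.064),black=(.62,-.345,.064),green=(.53,-.252,.064)).items():print(n,proj(W,X))
```

```text
t 1.6 tcp [ 0.5193 -0.2811  0.3297] yaw -35.4 open 0.0928 q [-0.58  0.09  1.29 -0.    1.77  0.04] F [-0.  -0.1 -0.8]
(0.59, 0.12, 0.33, -5) lin [-0.0004, -0.2912, -0.6131] roll -1.0133
(0.59, 0.18, 0.25, -5) lin [0.133, -0.349, -0.6947] roll -1.0133
red [332.73813362 113.14812891]
black [366.70706832 166.40200664]
green [272.69066769 148.54762429]
```

View pics/w1.png

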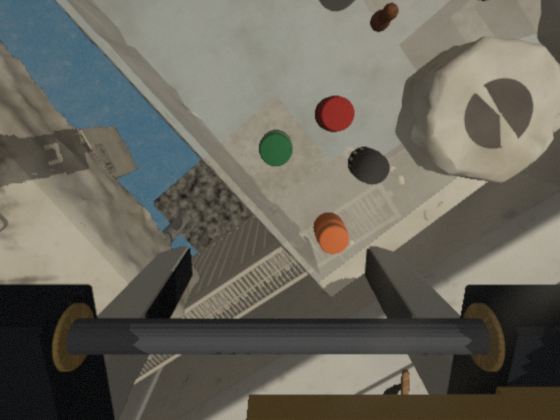

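Wrist view: the cap centres are green (275,148), red (335,113), black (371,165) and orange (331,233, leave it). They lie within a few pixels of the triangulated projections. Next, the lid.

apply_moves([
  {"jaw": -1, "linear": [0, -0.291, -0.613], "roll": -1},
  {"jaw": -1, "linear": [0, -0.291, -0.613], "roll": -1},
  {"jaw": -1, "linear": [0, -0.291, -0.613], "roll": -1},
  {"jaw": -1, "linear": [0, -0.291, -0.613], "roll": -1},
  {"jaw": -1, "linear": [0, -0.291, -0.613], "roll": -1},
  {"jaw": -1, "linear": [0, -0.291, -0.613], "roll": -1},
  {"jaw": -1, "linear": [0, -0.291, -0.613], "roll": -1},
  {"jaw": -1, "linear": [0.133, -0.349, -0.695], "roll": -1},
  {"jaw": -1, "linear": [0.133, -0.349, -0.695], "roll": -1},
  {"jaw": -1, "linear": [0.133, -0.349, -0.695], "roll": -1},
  {"jaw": -1, "linear": [0.133, -0.349, -0.695], "roll": -1},
  {"jaw": -1, "linear": [0.133, -0.349, -0.695], "roll": -1},
  {"jaw": -1, "linear": [0.133, -0.349, -0.695], "roll": -1},
  {"jaw": -1, "linear": [0.133, -0.349, -0.695], "roll": -1},
])

```text
t: 3.35
tool_pos: [0.5905, 0.1798, 0.2508]
orientation: [1.279, 1.163, -1.278]
force: [0.2, 0.7, 1.0]
opening: 0.0928
```

Run:
```python
from h import *
W=cam('wrist');cv2.imwrite('pics/w2.png',W['im']);np.save('w2.npy',W,allow_pickle=True)
plan((.64,.17,.25,-8))
```

```text
t 3.4 tcp [0.5904 0.1799 0.2505] yaw -5.4 open 0.0929 q [0.21 0.16 1.35 0.   1.63 0.31] F [ 0.8  1.5 -0.2]
(0.64, 0.17, 0.25, -8) lin [0.0008, 0.0839, 0.0086] roll 0.0859
```

View pics/w2.png

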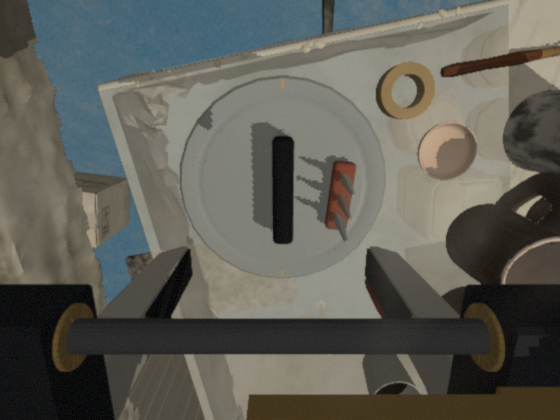

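Wrist view: the handle runs from (283,138) to (283,243), with the lid marks at (282,84) and (282,274). The cone-pack bar goes from about (343,163) to (332,227).

Run:
```python
from h import *
W=np.load('w2.npy',allow_pickle=True).item();T=cam('top');S=cam('scene')
print('handle',tri((W,(283,190)),(T,(189.9,224.5))))
print('bar',tri((W,(339,194)),(T,(196.1,206.2))))
m=[at_z(W,p,.101) for p in[(282,84),(282,274)]];print('marks',m,sum(m)/2,np.degrees(np.arctan2(*(m[0]-m[1])[[1,0]])))
m=[at_z(W,p,.135) for p in[(283,138),(283,243)]];print('hnd',m,sum(m)/2,np.degrees(np.arctan2(*(m[0]-m[1])[[1,0]])))
m=[at_z(W,p,.115) for p in[(343,163),(332,227)]];print('bar',m,sum(m)/2,np.degrees(np.arctan2(*(m[0]-m[1])[[1,0]])))
# precise bar by colour
hsv=cv2.cvtColor(W['im'],cv2.COLOR_BGR2HSV)
mk=((hsv[...,0]<12)|(hsv[...,0]>174))&(hsv[...,1]>110);mk=mk.astype(np.uint8);mk[:, :300]=0;mk[:, 380:]=0;mk[:140]=0;mk[245:]=0
c,_=cv2.findContours(mk,0,1);c=max(c,key=cv2.contourArea);b=cv2.boxPoints(cv2.minAreaRect(c));print(b,[at_z(W,p,.115).round(4) for p in b])
im=crop(W,270,130,150,130,5);cv2.imwrite('pics/c2.png',im)
```

```text
handle (array([0.59318406, 0.18305213, 0.11564592]), [0.0022, 0.0022])
bar (array([0.65068312, 0.16947821, 0.10172889]), [0.0016, 0.0016])
marks [array([0.60347541, 0.28118249, 0.101     ]), array([0.58540895, 0.08380379, 0.101     ])] [0.59444218 0.18249314 0.101     ] 84.77017889771633
hnd [array([0.59965983, 0.23376283, 0.135     ]), array([0.59061962, 0.13409361, 0.135     ])] [0.59513973 0.18392822 0.135     ] 84.81732803458404
bar [array([0.65536613, 0.20315096, 0.115     ]), array([0.64150315, 0.13877465, 0.115     ])] [0.64843464 0.17096281 0.115     ] 77.84734865780335
[[324.18    226.73997]
 [333.7     160.09999]
 [355.40002 163.2    ]
 [345.88    229.83998]] [array([0.6336, 0.1398, 0.115 ]), array([0.6466, 0.2068, 0.115 ]), array([0.6673, 0.2018, 0.115 ]), array([0.6555, 0.1344, 0.115 ])]
```

View pics/c2.png

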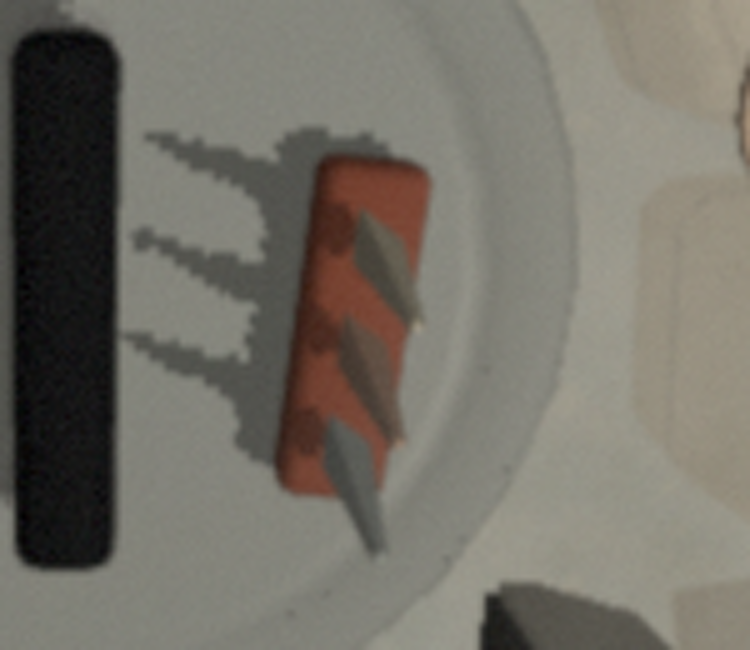

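Bar contour: centre (0.651,0.171), length angle about 79°. I'll grip it with the jaws at −11°, half open so they clear the handle.

Run:
```python
from h import *
plan((.6508,.1705,.18,-11),(.6508,.1705,.104,-11))
```

```text
t 3.5 tcp [0.5902 0.1801 0.2502] yaw -5.4 open 0.0932 q [0.21 0.16 1.35 0.   1.63 0.31] F [-0.1 -0.3 -1.3]
(0.6508, 0.1705, 0.18, -11) lin [0.1169, 0.1022, 0.0064] roll 0.1864
(0.6508, 0.1705, 0.104, -11) lin [0.2436, 0.1022, 0.0064] roll 0.1864
```

apply_moves([
  {"jaw": 0, "linear": [0.117, 0.102, 0.006], "roll": 0.186},
  {"jaw": 0, "linear": [0.117, 0.102, 0.006], "roll": 0.186},
  {"jaw": 0, "linear": [0.117, 0.102, 0.006], "roll": 0.186},
  {"jaw": 0, "linear": [0.117, 0.102, 0.006], "roll": 0.186},
  {"jaw": 0, "linear": [0.16, 0.102, 0.006], "roll": 0.186},
  {"jaw": 0, "linear": [0.2, 0.102, 0.006], "roll": 0.186},
  {"jaw": 0, "linear": [0.225, 0.102, 0.006], "roll": 0.186},
  {"jaw": 0, "linear": [0.2435, 0.102, 0.006], "roll": 0.186},
  {"jaw": 0, "linear": [0.2435, 0.102, 0.006], "roll": 0.186},
  {"jaw": 0, "linear": [0.2435, 0.102, 0.006], "roll": 0.186},
], force=12)

```text
t: 4.75
tool_pos: [0.6513, 0.1709, 0.1052]
orientation: [1.35, 1.112, -1.348]
force: [0.4, -0.5, 0.7]
opening: 0.0469
```

Run:
```python
from h import *
plan()
W=cam('wrist');cv2.imwrite('pics/w3.png',crop(W,140,60,340,250,2))
```

```text
t 4.8 tcp [0.6513 0.1709 0.1052] yaw -11.0 open 0.0469 q [0.18 0.38 1.36 0.   1.4  0.37] F [ 0.4 -0.5  0.7]
```

View pics/w3.png

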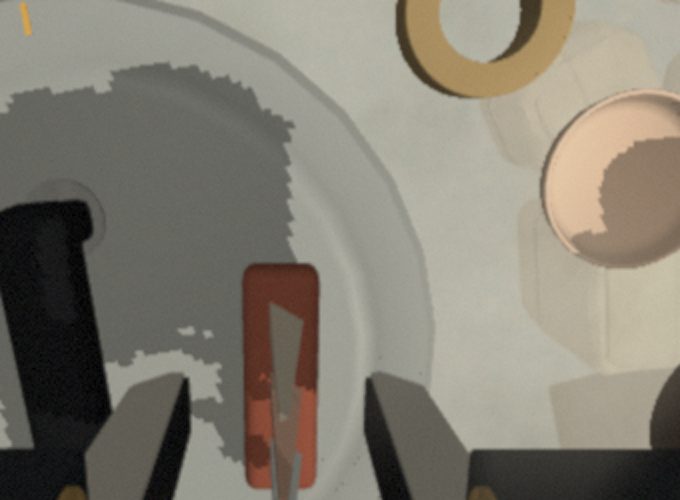

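The bar lies midway between the fingers and parallel to them (image x 243–318 in the crop, fingers at 188 and 365). I'll go down about 1 mm, close and lift.

apply_moves([
  {"jaw": 0, "linear": [0.0025, 0, 0], "roll": 0},
  {"jaw": 1, "linear": [0.0025, 0, 0], "roll": 0},
  {"jaw": 1, "linear": [0.0025, 0, 0], "roll": 0},
  {"jaw": 1, "linear": [0.0025, 0, 0], "roll": 0},
  {"jaw": 1, "linear": [0.0025, 0, 0], "roll": 0},
  {"jaw": 1, "linear": [0.0025, 0, 0], "roll": 0},
  {"jaw": 1, "linear": [0.0025, 0, 0], "roll": 0},
  {"jaw": 1, "linear": [-0.01, 0, 0], "roll": 0},
  {"jaw": 1, "linear": [-0.03, 0, 0], "roll": 0},
  {"jaw": 1, "linear": [-0.08, 0, 0], "roll": 0},
  {"jaw": 1, "linear": [-0.14, 0, 0], "roll": 0},
  {"jaw": 1, "linear": [-0.2, 0, 0], "roll": 0},
  {"jaw": 1, "linear": [-0.2, 0, 0], "roll": 0},
  {"jaw": 1, "linear": [-0.2, 0, 0], "roll": 0},
], force=25)

```text
t: 6.55
tool_pos: [0.6511, 0.1708, 0.225]
orientation: [1.35, 1.112, -1.348]
force: [-0.6, 0.1, -1.8]
opening: 0.005
```

Run:
```python
from h import *
plan((.475,.035,.225,-40),(.475,.035,.005,-40))
```

```text
t 6.5 tcp [0.6511 0.1708 0.225 ] yaw -11.0 open 0.0050 q [0.18 0.32 1.22 0.   1.61 0.37] F [-0.6  0.1 -1.8]
(0.475, 0.035, 0.225, -40) lin [-0.0005, -0.2451, 0.2782] roll 0.9672
(0.475, 0.035, 0.005, -40) lin [0.3662, -0.2454, 0.2785] roll 0.9672
```

Run:
```python
from h import *
W=cam('wrist');S=cam('scene')
im=np.hstack([cv2.resize(crop(W,140,60,340,255,1),(400,300)),cv2.resize(S['im'][190:340,130:330],(400,300))]);cv2.imwrite('pics/w4.png',im)
```

```text
(no output)
```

View pics/w4.png

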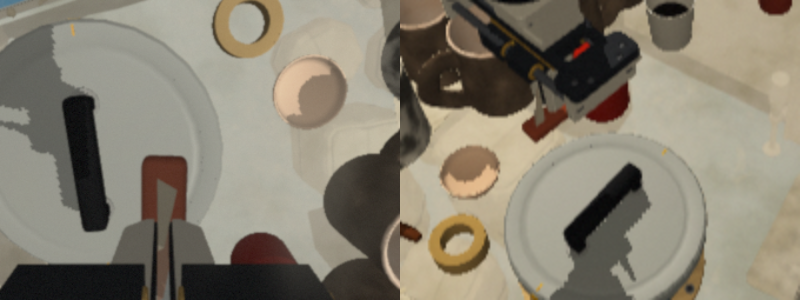

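Run:
```python
from h import *
W=cam('wrist');S=cam('scene');plan()
p=np.array(read_state()['tool_pos']);print('tcp in wrist',proj(W,p),'scene',proj(S,p), 'grasp',proj(W,p+[0,0,.019]))
for dz in (.011,.0,-.01,-.02,-.03):
    e=R.from_euler('z',-11,degrees=True).apply([[-.011,.035,dz],[.011,.035,dz],[-.011,-.035,dz],[.011,-.035,dz]])
    print(dz,[proj(W,p+v).round(0).tolist() for v in e],'S',[proj(S,p+v).round(0).tolist() for v in e])
im=np.hstack([crop(W,200,140,160,200,2.5),crop(S,180,200,80,100,5)]);cv2.imwrite('pics/w5.png',im)
```

```text
t 6.8 tcp [0.6504 0.1707 0.2233] yaw -11.0 open 0.0050 q [0.18 0.32 1.22 0.   1.61 0.37] F [-0.   0.1 -0.9]
tcp in wrist [278.67476429 244.72374767] scene [206.89794408 248.21190529] grasp [278.64872746 257.85477155]
0.011 [[259.0, 193.0], [299.0, 193.0], [260.0, 306.0], [297.0, 306.0]] S [[196.0, 260.0], [188.0, 253.0], [224.0, 237.0], [216.0, 231.0]]
0.0 [[260.0, 188.0], [298.0, 188.0], [261.0, 296.0], [296.0, 296.0]] S [[197.0, 263.0], [189.0, 256.0], [224.0, 241.0], [217.0, 234.0]]
-0.01 [[261.0, 185.0], [297.0, 185.0], [262.0, 288.0], [295.0, 288.0]] S [[197.0, 266.0], [190.0, 259.0], [225.0, 244.0], [217.0, 237.0]]
-0.02 [[261.0, 181.0], [296.0, 181.0], [263.0, 281.0], [295.0, 281.0]] S [[198.0, 268.0], [191.0, 262.0], [225.0, 246.0], [218.0, 240.0]]
-0.03 [[262.0, 178.0], [295.0, 178.0], [263.0, 274.0], [294.0, 274.0]] S [[199.0, 271.0], [192.0, 265.0], [226.0, 249.0], [218.0, 243.0]]
```

View pics/w5.png

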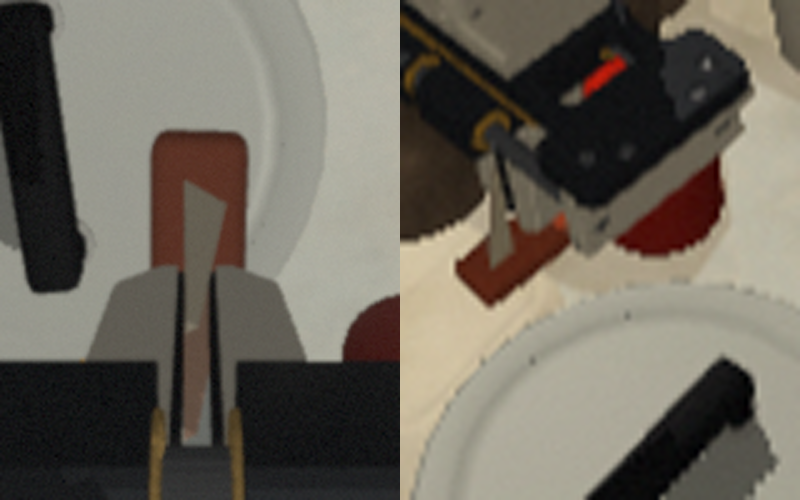

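The bar hangs level just under the fingertips. The fingers slid off the bar and now hold it by the cones (opening 5 mm, steady). It's upright and stable, so I'll carry it gently and set it down in small steps, watching the force.

apply_moves([
  {"jaw": 1, "linear": [0, -0.024, 0.028], "roll": 0.08},
  {"jaw": 1, "linear": [0, -0.055, 0.062], "roll": 0.2},
  {"jaw": 1, "linear": [0, -0.09, 0.1], "roll": 0.35},
  {"jaw": 1, "linear": [0, -0.125, 0.14], "roll": 0.5},
  {"jaw": 1, "linear": [0, -0.16, 0.18], "roll": 0.65},
  {"jaw": 1, "linear": [0, -0.195, 0.22], "roll": 0.78},
  {"jaw": 1, "linear": [0, -0.225, 0.255], "roll": 0.9},
  {"jaw": 1, "linear": [0, -0.24, 0.272], "roll": 0.96},
  {"jaw": 1, "linear": [0.02, -0.245, 0.278], "roll": 0.96},
  {"jaw": 1, "linear": [0.06, -0.245, 0.278], "roll": 0.96},
  {"jaw": 1, "linear": [0.12, -0.245, 0.278], "roll": 0.96},
  {"jaw": 1, "linear": [0.18, -0.245, 0.278], "roll": 0.96},
  {"jaw": 1, "linear": [0.23, -0.245, 0.278], "roll": 0.96},
  {"jaw": 1, "linear": [0.27, -0.245, 0.278], "roll": 0.96},
  {"jaw": 1, "linear": [0.28, -0.245, 0.278], "roll": 0.96},
  {"jaw": 1, "linear": [0.28, -0.245, 0.278], "roll": 0.96},
  {"jaw": 1, "linear": [0.28, -0.245, 0.278], "roll": 0.96},
])

```text
t: 8.88
tool_pos: [0.475, 0.0351, 0.0568]
orientation: [1.699, 0.797, -1.699]
force: [-0.1, 0.6, -1.0]
opening: 0.005
```

Run:
```python
from h import *
W=cam('wrist');S=cam('scene');plan()
p=np.array(read_state()['tool_pos']);q=proj(S,p).astype(int);print(q)
cv2.imwrite('pics/w6.png',np.hstack([crop(W,200,140,160,200,2.5),crop(S,q[0]-40,q[1]-50,80,100,5)]))
```

```text
t 9.0 tcp [0.475  0.035  0.0568] yaw -39.8 open 0.0052 q [-0.03 -0.1   1.97  0.    1.26  0.66] F [ 0.4  0.4 -1.3]
[314 281]
```

View pics/w6.png

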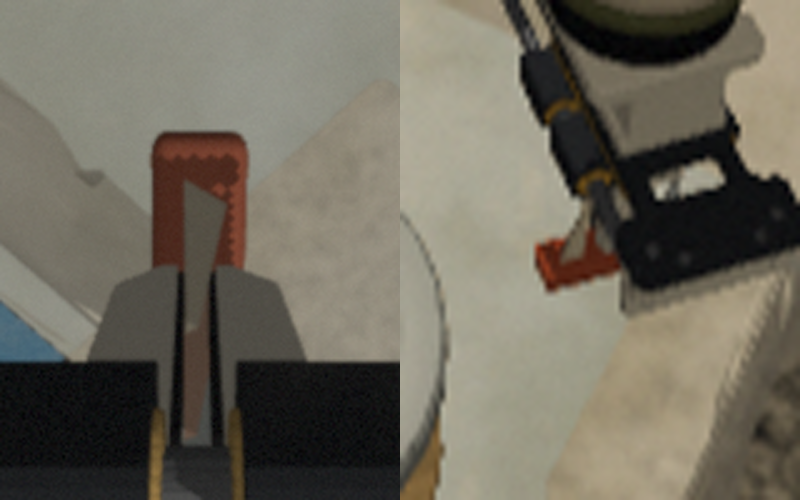

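The grip hasn't changed (same bar pixels). Lowering in steps.

apply_moves([
  {"jaw": 1, "linear": [0.02, 0, 0], "roll": 0},
  {"jaw": 1, "linear": [0.04, 0, 0], "roll": 0},
  {"jaw": 1, "linear": [0.055, 0, 0], "roll": 0},
  {"jaw": 1, "linear": [0.059, 0, 0], "roll": 0},
  {"jaw": 1, "linear": [0.059, 0, 0], "roll": 0},
  {"jaw": 1, "linear": [0.059, 0, 0], "roll": 0},
])

```text
t: 9.72
tool_pos: [0.4754, 0.035, 0.0218]
orientation: [1.7, 0.796, -1.699]
force: [0.5, -0.6, -1.0]
opening: 0.0049
```

apply_moves([
  {"jaw": 1, "linear": [0.004, 0, 0], "roll": 0},
  {"jaw": 1, "linear": [0.004, 0, 0], "roll": 0},
  {"jaw": 1, "linear": [0.004, 0, 0], "roll": 0},
])

```text
t: 10.1
tool_pos: [0.4754, 0.035, 0.0195]
orientation: [1.7, 0.796, -1.698]
force: [-0.2, -0.5, -1.5]
opening: 0.0051
```

apply_moves([
  {"jaw": 1, "linear": [0.004, 0, 0], "roll": 0},
  {"jaw": 1, "linear": [0.004, 0, 0], "roll": 0},
  {"jaw": 1, "linear": [0.004, 0, 0], "roll": 0},
])

```text
t: 10.48
tool_pos: [0.4754, 0.035, 0.017]
orientation: [1.7, 0.796, -1.699]
force: [0.9, -0.7, -1.2]
opening: 0.0049
```

apply_moves([
  {"jaw": 1, "linear": [0.004, 0, 0], "roll": 0},
  {"jaw": 1, "linear": [0.004, 0, 0], "roll": 0},
  {"jaw": 1, "linear": [0.004, 0, 0], "roll": 0},
])

```text
t: 10.85
tool_pos: [0.4753, 0.035, 0.0146]
orientation: [1.7, 0.796, -1.699]
force: [0.7, -0.1, -0.8]
opening: 0.0052
```

apply_moves([
  {"jaw": 1, "linear": [0.0035, 0, 0], "roll": 0},
  {"jaw": 1, "linear": [0.0035, 0, 0], "roll": 0},
  {"jaw": 1, "linear": [0.0035, 0, 0], "roll": 0},
])

```text
t: 11.22
tool_pos: [0.4753, 0.035, 0.0124]
orientation: [1.7, 0.796, -1.699]
force: [0.6, -0.5, -1.2]
opening: 0.0047
```

apply_moves([
  {"jaw": 1, "linear": [0.0035, 0, 0], "roll": 0},
  {"jaw": 1, "linear": [0.0035, 0, 0], "roll": 0},
  {"jaw": 1, "linear": [0.0035, 0, 0], "roll": 0},
])

```text
t: 11.6
tool_pos: [0.4753, 0.035, 0.0103]
orientation: [1.7, 0.796, -1.699]
force: [0.3, 0.4, -1.1]
opening: 0.0051
```

apply_moves([
  {"jaw": 1, "linear": [0.0035, 0, 0], "roll": 0},
  {"jaw": 1, "linear": [0.0035, 0, 0], "roll": 0},
  {"jaw": 1, "linear": [0.0035, 0, 0], "roll": 0},
])

```text
t: 11.98
tool_pos: [0.4752, 0.035, 0.0081]
orientation: [1.7, 0.796, -1.699]
force: [-0.6, 0.1, -0.8]
opening: 0.0052
```

Run:
```python
from h import *
W=cam('wrist');S=cam('scene');plan()
p=np.array(read_state()['tool_pos']);q=proj(S,p).astype(int);print(q)
cv2.imwrite('pics/w7.png',np.hstack([crop(W,200,140,160,200,2.5),crop(S,q[0]-40,q[1]-50,80,100,5)]))
```

```text
t 12.1 tcp [0.4753 0.035  0.0082] yaw -39.8 open 0.0048 q [-0.03 -0.03  2.01  0.    1.16  0.66] F [ 0.1  0.1 -1.4]
[312 292]
```

View pics/w7.png

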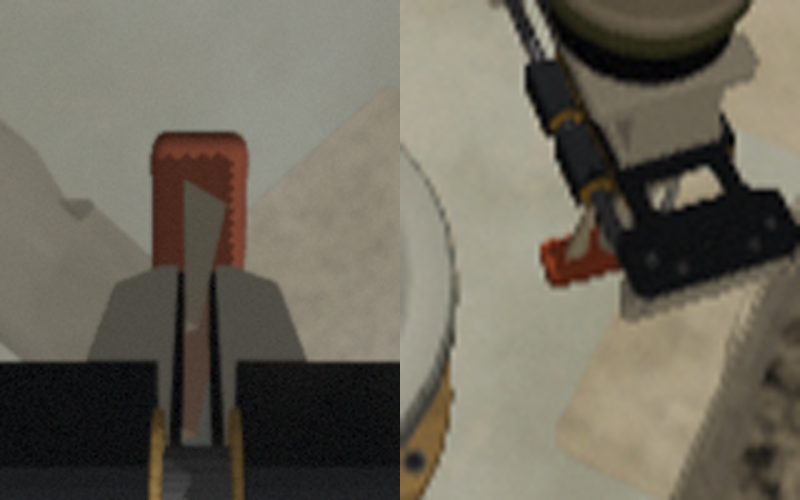

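Pixels are unchanged and there's still no contact. So the bar is held at the same height as at the grasp, with its underside about 3 mm below the tips. Lowering further.

apply_moves([
  {"jaw": 1, "linear": [0.005, 0, 0], "roll": 0},
  {"jaw": 1, "linear": [0.005, 0, 0], "roll": 0},
  {"jaw": 1, "linear": [0.005, 0, 0], "roll": 0},
])

```text
t: 12.45
tool_pos: [0.4752, 0.035, 0.0051]
orientation: [1.7, 0.796, -1.699]
force: [0.2, -0.0, -1.1]
opening: 0.005
```

apply_moves([
  {"jaw": 1, "linear": [0.003, 0, 0], "roll": 0},
  {"jaw": 1, "linear": [0.003, 0, 0], "roll": 0},
  {"jaw": 1, "linear": [0.003, 0, 0], "roll": 0},
])

```text
t: 12.82
tool_pos: [0.4752, 0.035, 0.0033]
orientation: [1.7, 0.796, -1.699]
force: [-0.8, -0.2, -1.7]
opening: 0.0048
```

apply_moves([
  {"jaw": 0.8, "linear": [0.001, 0, 0], "roll": 0},
  {"jaw": 0.6, "linear": [0.001, 0, 0], "roll": 0},
  {"jaw": 0.4, "linear": [0.001, 0, 0], "roll": 0},
  {"jaw": 0.2, "linear": [0.001, 0, 0], "roll": 0},
  {"jaw": 0, "linear": [0, 0, 0], "roll": 0},
  {"jaw": 0, "linear": [0, 0, 0], "roll": 0},
  {"jaw": 0, "linear": [0, 0, 0], "roll": 0},
])

```text
t: 13.7
tool_pos: [0.4752, 0.035, 0.0033]
orientation: [1.7, 0.796, -1.699]
force: [0.0, -0.1, 0.3]
opening: 0.0463
```

Run:
```python
from h import *
plan((.475,.035,.26,-40),(.594,.183,.26,-5.2))
W=cam('wrist');S=cam('scene')
p=np.array(read_state()['tool_pos']);q=proj(S,p).astype(int)
cv2.imwrite('pics/w8.png',np.hstack([crop(W,200,140,160,200,2.5),crop(S,q[0]-40,q[1]-50,80,100,5)]))
```

```text
t 13.7 tcp [0.4752 0.035  0.0033] yaw -39.8 open 0.0463 q [-0.03 -0.02  2.01  0.    1.15  0.66] F [ 0.  -0.1  0.3]
(0.475, 0.035, 0.26, -40) lin [-0.4278, -0.0002, 0.0] roll 0.0074
(0.594, 0.183, 0.26, -5.2) lin [-0.4277, -0.0056, -0.3164] roll -1.1526
```

View pics/w8.png

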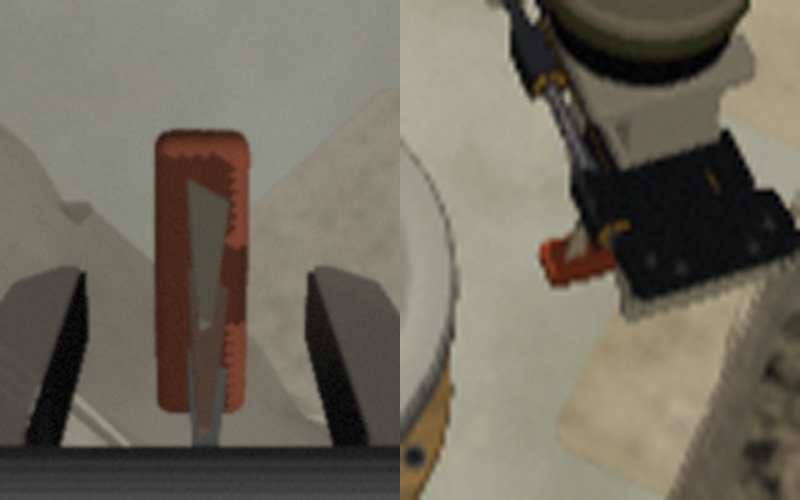

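The cone pack stands upright on the table at about (0.475,0.035), released. Up and over to the lid.

apply_moves([
  {"jaw": 0, "linear": [-0.05, 0, 0], "roll": 0},
  {"jaw": 0, "linear": [-0.15, 0, 0], "roll": 0},
  {"jaw": 0, "linear": [-0.25, 0, 0], "roll": 0},
  {"jaw": 0, "linear": [-0.35, 0, 0], "roll": 0},
  {"jaw": 0, "linear": [-0.42, -0.005, -0.1], "roll": -0.3},
  {"jaw": 0, "linear": [-0.42, -0.005, -0.2], "roll": -0.6},
  {"jaw": 0, "linear": [-0.42, -0.005, -0.316], "roll": -1},
  {"jaw": 0, "linear": [-0.42, -0.005, -0.316], "roll": -1},
  {"jaw": 0, "linear": [-0.42, -0.005, -0.316], "roll": -1},
  {"jaw": 0, "linear": [-0.42, -0.005, -0.316], "roll": -1},
  {"jaw": 0, "linear": [-0.42, -0.005, -0.316], "roll": -1},
])

```text
t: 15.18
tool_pos: [0.5938, 0.1814, 0.2562]
orientation: [1.336, 1.122, -1.334]
force: [-1.4, -0.4, 0.2]
opening: 0.0465
```

```bash
cat >> h.py <<'E'
def blob(c,mask,near,rad,z=None):
    "centroid/box of mask component nearest to projected point"
    m=(mask*255).astype(np.uint8);yy,xx=np.mgrid[:m.shape[0],:m.shape[1]];m[np.hypot(xx-near[0],yy-near[1])>rad]=0
    n,l,st,ce=cv2.connectedComponentsWithStats(m)
    if n<2:return None
    k=1+np.argmax(st[1:,4]);co,_=cv2.findContours((l==k).astype(np.uint8),0,1);return ce[k],st[k,4],cv2.minAreaRect(max(co,key=cv2.contourArea))
def handle(c,X,z=.135,rad=90):
    m=c['im'].max(2)<45;b=blob(c,m,proj(c,X),rad)
    if b is None: return None
    bx=cv2.boxPoints(b[2]);P=[at_z(c,p,z)for p in bx];ctr=sum(P)/4
    e=P[1]-P[0] if np.linalg.norm(P[1]-P[0])>np.linalg.norm(P[2]-P[1]) else P[2]-P[1]
    return ctr.round(4),b[1],(np.degrees(np.arctan2(e[1],e[0]))%180).round(1),np.round([np.linalg.norm(P[1]-P[0]),np.linalg.norm(P[2]-P[1])],3)
def cap(c,X,col,z=.064,rad=40):
    h=cv2.cvtColor(c['im'],cv2.COLOR_BGR2HSV);H,Sa,V=h[...,0],h[...,1],h[...,2]
    m={'red':((H<6)|(H>174))&(Sa>150)&(V>60),'green':(H>50)&(H<90)&(Sa>90)&(V>30),'black':V<60,'orange':(H>6)&(H<18)&(Sa>150)}[col]
    b=blob(c,m,proj(c,X),rad);return None if b is None else (at_z(c,b[2][0],z).round(4),b[1],np.round(b[2][1],0))
E
python3 - <<'E'
from h import *
W=cam('wrist');T=cam('top');np.save('w3.npy',W,allow_pickle=True)
print(handle(W,(.594,.183,.135)),handle(T,(.594,.183,.135),rad=25))
plan((.594,.183,.18,-5.2),(.594,.183,.107,-5.2))
E
```

```text
(array([0.5945, 0.1851, 0.135 ]), np.int32(2028), np.float64(84.9), array([0.018, 0.102])) (array([0.5765, 0.2373, 0.135 ]), np.int32(85), np.float64(16.1), array([0.027, 0.044]))
t 15.3 tcp [0.5939 0.1817 0.2561] yaw -9.9 open 0.0464 q [ 0.21  0.17  1.33 -0.    1.64  0.39] F [-0.4 -0.1  0.1]
(0.594, 0.183, 0.18, -5.2) lin [0.1269, -0.0005, -0.0021] roll -0.1555
(0.594, 0.183, 0.107, -5.2) lin [0.2486, -0.0006, -0.0021] roll -0.1555
```

apply_moves([
  {"jaw": 0, "linear": [0.127, 0.001, -0.004], "roll": -0.157},
  {"jaw": 0, "linear": [0.127, 0.001, -0.004], "roll": -0.157},
  {"jaw": 0, "linear": [0.17, 0.001, -0.004], "roll": -0.157},
  {"jaw": 0, "linear": [0.21, 0.001, -0.004], "roll": -0.157},
  {"jaw": 0, "linear": [0.235, 0.001, -0.004], "roll": -0.157},
  {"jaw": 0, "linear": [0.248, 0.001, -0.004], "roll": -0.157},
  {"jaw": 0, "linear": [0.248, 0.001, -0.004], "roll": -0.157},
  {"jaw": 1, "linear": [0.248, 0.001, -0.004], "roll": -0.157},
  {"jaw": 1, "linear": [0.248, 0.001, -0.004], "roll": -0.157},
  {"jaw": 1, "linear": [0.248, 0.001, -0.004], "roll": -0.157},
  {"jaw": 1, "linear": [0.248, 0.001, -0.004], "roll": -0.157},
  {"jaw": 1, "linear": [0.248, 0.001, -0.004], "roll": -0.157},
], force=40)

```text
t: 16.77
tool_pos: [0.5954, 0.1841, 0.1078]
orientation: [1.276, 1.164, -1.273]
force: [-0.4, -0.3, 3.3]
opening: 0.0185
```

Run:
```python
from h import *
plan();print(read_state()['wrist_torque'])
```

```text
t 16.8 tcp [0.5954 0.1841 0.1078] yaw -5.2 open 0.0185 q [ 0.22  0.24  1.52 -0.    1.38  0.31] F [-0.4 -0.3  3.3]
[-0.0221872   0.06004574  0.05884761]
```

apply_moves([
  {"jaw": 1, "linear": [0, 0, 0], "roll": -0.12},
  {"jaw": 1, "linear": [0, 0, 0], "roll": -0.25},
  {"jaw": 1, "linear": [0, 0, 0], "roll": -0.4},
  {"jaw": 1, "linear": [0, 0, 0], "roll": -0.55},
  {"jaw": 1, "linear": [0, 0, 0], "roll": -0.7},
  {"jaw": 1, "linear": [0, 0, 0], "roll": -0.85},
  {"jaw": 1, "linear": [0, 0, 0], "roll": -1},
  {"jaw": 1, "linear": [0, 0, 0], "roll": -1},
  {"jaw": 1, "linear": [0, 0, 0], "roll": -1},
])

```text
t: 17.9
tool_pos: [0.5954, 0.1841, 0.1078]
orientation: [0.886, 1.381, -0.884]
force: [-0.3, -0.5, 1.9]
opening: 0.0187
```

apply_moves([
  {"jaw": 1, "linear": [0, 0, 0], "roll": -0.12},
  {"jaw": 1, "linear": [0, 0, 0], "roll": -0.25},
  {"jaw": 1, "linear": [0, 0, 0], "roll": -0.4},
  {"jaw": 1, "linear": [0, 0, 0], "roll": -0.55},
  {"jaw": 1, "linear": [0, 0, 0], "roll": -0.7},
  {"jaw": 1, "linear": [0, 0, 0], "roll": -0.85},
  {"jaw": 1, "linear": [0, 0, 0], "roll": -1},
  {"jaw": 1, "linear": [0, 0, 0], "roll": -1},
  {"jaw": 1, "linear": [0, 0, 0], "roll": -1},
])

```text
t: 19.02
tool_pos: [0.5955, 0.1841, 0.1078]
orientation: [0.484, 1.514, -0.483]
force: [-0.3, -1.1, 0.9]
opening: 0.0187
```

Run:
```python
from h import *
plan();print(read_state()['wrist_torque'])
W=cam('wrist');S=cam('scene');np.save('w4.npy',W,allow_pickle=True)
cv2.imwrite('pics/w9.png',np.hstack([cv2.resize(W['im'][0:300,130:430],(400,400)),cv2.resize(S['im'][240:380,160:300],(400,400),interpolation=cv2.INTER_CUBIC)]))
```

```text
t 19.0 tcp [0.5955 0.1841 0.1078] yaw 54.6 open 0.0187 q [ 0.22  0.24  1.52 -0.    1.38 -0.74] F [-0.3 -1.1  0.9]
[ 0.00563493 -0.16084824 -0.09899741]
```

View pics/w9.png

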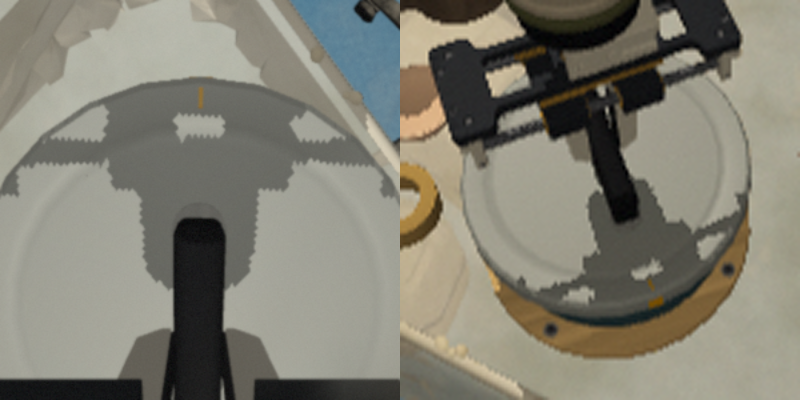

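The lid turned with the tool. Scene view: the lid mark is at crop (650,286), and the drum's yellow wall mark is just below it at (657,301). The wall mark gives the notch angle.

Run:
```python
from h import *
S=cam('scene');im=S['im']
h=cv2.cvtColor(im,cv2.COLOR_BGR2HSV)
m=((h[...,0]>14)&(h[...,0]<26)&(h[...,1]>190)&(h[...,2]>110)).astype(np.uint8);m[:330]=0;m[355:]=0;m[:,:235]=0;m[:,265:]=0
n,l,st,ce=cv2.connectedComponentsWithStats(m);print(st[1:,4],ce[1:])
C=np.array([.5945,.184])
for rr,zz in((.107,.085),(.087,.07),(.087,.06),(.09,.07)):
    print(rr,zz,[(a,proj(S,[*(C+rr*np.array([np.cos(np.radians(a)),np.sin(np.radians(a))])),zz]).round(1).tolist()) for a in (140,144.6,148,152,156)])
print(im[335:352:1,244:256].max(2)-0)
```

```text
[1 5] [[247.  339. ]
 [249.  345.4]]
0.107 0.085 [(140, [245.8, 348.6]), (144.6, [249.9, 347.1]), (148, [252.9, 345.8]), (152, [256.3, 344.0]), (156, [259.6, 342.1])]
0.087 0.07 [(140, [243.6, 342.3]), (144.6, [246.9, 341.1]), (148, [249.2, 340.0]), (152, [251.9, 338.7]), (156, [254.5, 337.1])]
0.087 0.06 [(140, [243.9, 344.2]), (144.6, [247.2, 343.1]), (148, [249.5, 342.0]), (152, [252.2, 340.7]), (156, [254.7, 339.1])]
0.09 0.07 [(140, [244.0, 343.7]), (144.6, [247.4, 342.4]), (148, [249.8, 341.3]), (152, [252.6, 339.9]), (156, [255.3, 338.3])]
[[162 164 166 142 149 141 108  82  79  81  81  81]
 [169 167 141  83 107  81  78  80  79  79  80  80]
 [139 141  88  91  80  81  79  81  80  81  82  80]
 [ 80  78  87 109  81  82  81  79  78  80  84  84]
 [ 81  81  79 111  91  82  81  80  83  83  88  90]
 [ 80  79  80  97 108  82  83  84  88  88  90  87]
 [ 82  81  82  80 103  84  87  86  90  87  84  78]
 [ 82  84  84  86  89  87  90  86  81  78  74  73]
 [ 87  89  90  92  91  86  93  92  74  74  74  66]
 [ 92  88  89  92  93  98 106 109  76  65  65  45]
 [ 86  81  80 101 106 119 117 116  69  44  43  35]
 [ 75  75  74 111 116 105  99  90  47  35  31  32]
 [ 74  74  66  88  90  64  52  35  35  33  33  39]
 [ 62  61  47  51  37  36  34  33  30  37  45  81]
 [ 37  33  37  35  36  33  35  45  46  81  91 120]
 [ 37  34  36  34  34  45  47  90  92 121 120 122]
 [ 32  35  33  47  75  93  92 121 120 120 118 120]]
```

apply_moves([
  {"jaw": 1, "linear": [0, 0, 0], "roll": -0.05},
  {"jaw": 1, "linear": [0, 0, 0], "roll": -0.105},
  {"jaw": 1, "linear": [0, 0, 0], "roll": -0.105},
  {"jaw": 1, "linear": [-0.004, 0, 0], "roll": -0.105},
  {"jaw": 1, "linear": [-0.008, 0, 0], "roll": -0.105},
  {"jaw": 1, "linear": [-0.012, 0, 0], "roll": -0.105},
  {"jaw": 1, "linear": [-0.012, 0, 0], "roll": -0.105},
])

```text
t: 20.05
tool_pos: [0.595, 0.1841, 0.1147]
orientation: [0.44, 1.525, -0.439]
force: [-1.0, 0.6, -5.6]
opening: 0.0183
```

Only the lid's weight shows in the force, so the lugs are passing the notches. Continue lifting.

apply_moves([
  {"jaw": 1, "linear": [-0.01, 0, 0], "roll": 0},
  {"jaw": 1, "linear": [-0.02, 0, 0], "roll": 0},
  {"jaw": 1, "linear": [-0.03, 0, 0], "roll": 0},
  {"jaw": 1, "linear": [-0.05, 0, 0], "roll": 0},
  {"jaw": 1, "linear": [-0.08, 0, 0], "roll": 0},
  {"jaw": 1, "linear": [-0.13, 0, 0], "roll": 0},
  {"jaw": 1, "linear": [-0.18, 0, 0], "roll": 0},
  {"jaw": 1, "linear": [-0.2, 0, 0], "roll": 0},
  {"jaw": 1, "linear": [-0.2, 0, 0], "roll": 0},
])

```text
t: 21.18
tool_pos: [0.596, 0.184, 0.2367]
orientation: [0.441, 1.521, -0.438]
force: [0.5, -0.3, -3.6]
opening: 0.0187
```

Run:
```python
from h import *
plan((.555,-.095,.234,28),(.555,-.095,.05,28),(.555,-.095,.027,28))
```

```text
t 21.2 tcp [0.596  0.184  0.2367] yaw 57.8 open 0.0187 q [ 0.22  0.18  1.36 -0.    1.6  -0.79] F [ 0.5 -0.3 -3.6]
(0.555, -0.095, 0.234, 28) lin [0.0037, -0.43, 0.1899] roll 0.994
(0.555, -0.095, 0.05, 28) lin [0.3104, -0.431, 0.1888] roll 0.994
(0.555, -0.095, 0.027, 28) lin [0.3487, -0.4311, 0.1887] roll 0.994
```

apply_moves([
  {"jaw": 1, "linear": [0, -0.03, 0.013], "roll": 0.07},
  {"jaw": 1, "linear": [0, -0.08, 0.035], "roll": 0.18},
  {"jaw": 1, "linear": [0, -0.14, 0.062], "roll": 0.32},
  {"jaw": 1, "linear": [0, -0.2, 0.088], "roll": 0.46},
  {"jaw": 1, "linear": [0, -0.26, 0.115], "roll": 0.6},
  {"jaw": 1, "linear": [0, -0.32, 0.14], "roll": 0.74},
  {"jaw": 1, "linear": [0, -0.38, 0.167], "roll": 0.88},
  {"jaw": 1, "linear": [0, -0.415, 0.182], "roll": 0.97},
  {"jaw": 1, "linear": [0.01, -0.43, 0.189], "roll": 1},
  {"jaw": 1, "linear": [0.05, -0.43, 0.189], "roll": 1},
  {"jaw": 1, "linear": [0.11, -0.43, 0.189], "roll": 1},
  {"jaw": 1, "linear": [0.18, -0.43, 0.189], "roll": 1},
  {"jaw": 1, "linear": [0.24, -0.43, 0.189], "roll": 1},
  {"jaw": 1, "linear": [0.29, -0.43, 0.189], "roll": 1},
  {"jaw": 1, "linear": [0.32, -0.431, 0.189], "roll": 1},
  {"jaw": 1, "linear": [0.335, -0.431, 0.189], "roll": 1},
  {"jaw": 1, "linear": [0.34, -0.431, 0.189], "roll": 1},
  {"jaw": 1, "linear": [0.34, -0.431, 0.189], "roll": 1},
])

```text
t: 23.42
tool_pos: [0.5559, -0.0952, 0.0332]
orientation: [0.847, 1.396, -0.841]
force: [-0.1, -0.3, -3.7]
opening: 0.0185
```

apply_moves([
  {"jaw": 1, "linear": [0.004, 0, 0], "roll": 0},
  {"jaw": 1, "linear": [0.008, 0, 0], "roll": 0},
  {"jaw": 1, "linear": [0.008, 0, 0], "roll": 0},
])

```text
t: 23.8
tool_pos: [0.5564, -0.0954, 0.0288]
orientation: [0.847, 1.395, -0.841]
force: [0.0, -0.8, -0.5]
opening: 0.0186
```

apply_moves([
  {"jaw": 1, "linear": [0.003, 0, 0], "roll": 0},
  {"jaw": 1, "linear": [0.003, 0, 0], "roll": 0},
  {"jaw": 0, "linear": [0.003, 0, 0], "roll": 0},
  {"jaw": 0, "linear": [0.002, 0, 0], "roll": 0},
  {"jaw": 0, "linear": [0.002, 0, 0], "roll": 0},
  {"jaw": 0, "linear": [0.002, 0, 0], "roll": 0},
  {"jaw": -0.2, "linear": [-0.03, 0, 0], "roll": 0},
  {"jaw": -0.4, "linear": [-0.12, 0, 0], "roll": 0},
  {"jaw": -0.5, "linear": [-0.22, 0, 0], "roll": 0},
  {"jaw": -0.5, "linear": [-0.32, 0, 0], "roll": 0},
  {"jaw": -0.5, "linear": [-0.4, 0, 0], "roll": 0},
  {"jaw": -0.5, "linear": [-0.4, 0, 0], "roll": 0},
  {"jaw": -0.5, "linear": [-0.4, 0, 0], "roll": 0},
])

```text
t: 25.42
tool_pos: [0.5546, -0.0954, 0.2693]
orientation: [0.847, 1.394, -0.84]
force: [-1.0, 1.1, 0.1]
opening: 0.0697
```

Run:
```python
from h import *
W=cam('wrist');T=cam('top');cv2.imwrite('pics/w10.png',np.hstack([cv2.resize(W['im'],(450,338)),cv2.resize(T['im'][160:300,140:285],(350,338))]))
print(handle(W,(.556,-.095,.053),.053))
for n,X in dict(red=(.62,-.26,.064),black=(.62,-.345,.064),green=(.53,-.252,.064)).items():print(n,cap(W,X,n),cap(T,X,n,rad=15))
plan((.53,-.25,.26,90),(.53,-.25,.26,0))
```

```text
(array([ 0.5544, -0.0924,  0.053 ]), np.int32(1217), np.float64(118.2), array([0.016, 0.101]))
red (array([ 0.6184, -0.2506,  0.064 ]), np.int32(847), array([31., 30.])) (array([ 0.6189, -0.2603,  0.064 ]), np.int32(166), array([13., 15.]))
black (array([ 0.6145, -0.3253,  0.064 ]), np.int32(2730), array([73., 56.])) (array([ 0.618 , -0.3463,  0.064 ]), np.int32(190), array([13., 16.]))
green (array([ 0.5448, -0.2473,  0.064 ]), np.int32(232), array([11., 30.])) (array([ 0.5287, -0.2522,  0.064 ]), np.int32(149), array([13., 13.]))
t 25.5 tcp [ 0.5539 -0.0952  0.2674] yaw 27.8 open 0.0698 q [-0.26  0.    1.49  0.    1.65 -0.75] F [-0. -0. -0.]
(0.53, -0.25, 0.26, 90) lin [0.0119, -0.1556, 0.2096] roll -2.0727
(0.53, -0.25, 0.26, 0) lin [0.0119, -0.1556, 0.2096] roll 0.9273
```

View pics/w10.png

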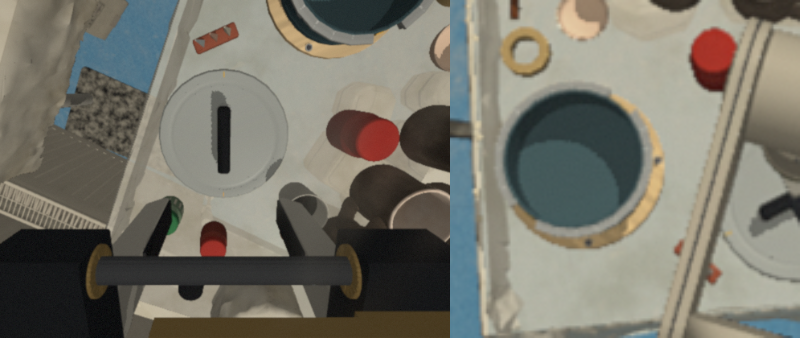

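The lid lies flat at about (0.555,−0.095), the cone pack stands, and the drum is open. Green jar next: pick at yaw 0.

Run:
```python
from h import *
plan((.529,-.252,.18,0),(.529,-.252,.02,0))
T=cam('top');print(cap(T,(.52,-.4,.064),'orange',rad=25))
```

```text
t 25.5 tcp [ 0.5539 -0.0952  0.2674] yaw 27.8 open 0.0698 q [-0.26  0.    1.49  0.    1.65 -0.75] F [-0. -0. -0.]
(0.529, -0.252, 0.18, 0) lin [0.1452, -0.1592, 0.2116] roll 0.9273
(0.529, -0.252, 0.02, 0) lin [0.4118, -0.1605, 0.2112] roll 0.9273
(array([ 0.5214, -0.4017,  0.064 ]), np.int32(202), array([14., 16.]))
```

apply_moves([
  {"jaw": -0.5, "linear": [0.05, -0.159, 0.2116], "roll": 0.927},
  {"jaw": -0.5, "linear": [0.05, -0.159, 0.2116], "roll": 0.927},
  {"jaw": -0.5, "linear": [0.05, -0.159, 0.2116], "roll": 0.927},
  {"jaw": -0.5, "linear": [0.145, -0.159, 0.2116], "roll": 0.927},
  {"jaw": -0.5, "linear": [0.145, -0.159, 0.2116], "roll": 0.927},
  {"jaw": -0.5, "linear": [0.22, -0.16, 0.2115], "roll": 0.927},
  {"jaw": -0.5, "linear": [0.29, -0.16, 0.2115], "roll": 0.927},
  {"jaw": -0.5, "linear": [0.35, -0.16, 0.2115], "roll": 0.927},
  {"jaw": -0.5, "linear": [0.4, -0.16, 0.2115], "roll": 0.927},
  {"jaw": -0.5, "linear": [0.411, -0.1605, 0.2112], "roll": 0.927},
  {"jaw": -0.5, "linear": [0.411, -0.1605, 0.2112], "roll": 0.927},
  {"jaw": 1, "linear": [0.411, -0.1605, 0.2112], "roll": 0.927},
  {"jaw": 1, "linear": [0.411, -0.1605, 0.2112], "roll": 0.927},
  {"jaw": 1, "linear": [0.411, -0.1605, 0.2112], "roll": 0.927},
  {"jaw": 1, "linear": [0.411, -0.1605, 0.2112], "roll": 0.927},
  {"jaw": 1, "linear": [0.411, -0.1605, 0.2112], "roll": 0.927},
], force=25)

```text
t: 27.58
tool_pos: [0.5295, -0.2524, 0.0212]
orientation: [1.212, 1.205, -1.205]
force: [0.6, 0.5, 5.3]
opening: 0.0446
```

Run:
```python
from h import *
plan((.529,-.252,.24,0),(.5945,.229,.24,0),(.5945,.229,.05,0))
```

```text
t 27.6 tcp [ 0.5295 -0.2524  0.0212] yaw 0.0 open 0.0446 q [-0.53  0.24  1.7   0.    1.2  -0.54] F [0.6 0.5 5.3]
(0.529, -0.252, 0.24, 0) lin [-0.3647, 0.0012, -0.0007] roll 0.0003
(0.5945, 0.229, 0.24, 0) lin [-0.364, 0.1105, -0.8023] roll 0.0003
(0.5945, 0.229, 0.05, 0) lin [-0.0473, 0.1087, -0.8023] roll 0.0003
```

apply_moves([
  {"jaw": 1, "linear": [-0.03, 0, 0], "roll": 0},
  {"jaw": 1, "linear": [-0.1, 0, 0], "roll": 0},
  {"jaw": 1, "linear": [-0.2, 0, 0], "roll": 0},
  {"jaw": 1, "linear": [-0.29, 0, 0], "roll": 0},
  {"jaw": 1, "linear": [-0.35, 0.005, -0.03], "roll": 0},
  {"jaw": 1, "linear": [-0.364, 0.014, -0.1], "roll": 0},
  {"jaw": 1, "linear": [-0.364, 0.025, -0.18], "roll": 0},
  {"jaw": 1, "linear": [-0.364, 0.036, -0.26], "roll": 0},
  {"jaw": 1, "linear": [-0.364, 0.047, -0.34], "roll": 0},
  {"jaw": 1, "linear": [-0.364, 0.058, -0.42], "roll": 0},
  {"jaw": 1, "linear": [-0.364, 0.069, -0.5], "roll": 0},
  {"jaw": 1, "linear": [-0.364, 0.08, -0.58], "roll": 0},
  {"jaw": 1, "linear": [-0.364, 0.091, -0.66], "roll": 0},
  {"jaw": 1, "linear": [-0.364, 0.101, -0.73], "roll": 0},
  {"jaw": 1, "linear": [-0.364, 0.1075, -0.78], "roll": 0},
  {"jaw": 1, "linear": [-0.364, 0.1105, -0.802], "roll": 0},
  {"jaw": 1, "linear": [-0.364, 0.1105, -0.802], "roll": 0},
  {"jaw": 1, "linear": [-0.3, 0.1105, -0.802], "roll": 0},
  {"jaw": 1, "linear": [-0.25, 0.1105, -0.802], "roll": 0},
  {"jaw": 1, "linear": [-0.25, 0.1105, -0.802], "roll": 0},
])

```text
t: 30.08
tool_pos: [0.5929, 0.2266, 0.1685]
orientation: [1.209, 1.207, -1.211]
force: [-0.2, 0.4, -0.6]
opening: 0.0445
```

Run:
```python
from h import *
plan((.5945,.229,.06,0),(.5945,.229,.043,0))
W=cam('wrist');T=cam('top');cv2.imwrite('pics/w11.png',W['im'])
print(cap(W,np.array(read_state()['tool_pos'])+[0,0,.043],'green',z=read_state()['tool_pos'][2]+.044,rad=80))
```

```text
t 30.1 tcp [0.5929 0.2266 0.1685] yaw -0.1 open 0.0445 q [ 0.29  0.24  1.42 -0.    1.49  0.29] F [-0.2  0.4 -0.6]
(0.5945, 0.229, 0.06, 0) lin [0.1809, 0.0028, -0.0044] roll -0.0026
(0.5945, 0.229, 0.043, 0) lin [0.2092, 0.0028, -0.0044] roll -0.0026
(array([0.5926, 0.2308, 0.2167]), np.int32(6287), array([84., 90.]))
```

apply_moves([
  {"jaw": 1, "linear": [0.04, 0.003, -0.004], "roll": 0},
  {"jaw": 1, "linear": [0.09, 0.003, -0.004], "roll": 0},
  {"jaw": 1, "linear": [0.14, 0.003, -0.004], "roll": 0},
  {"jaw": 1, "linear": [0.18, 0.003, -0.004], "roll": 0},
  {"jaw": 1, "linear": [0.2, 0.003, -0.004], "roll": 0},
  {"jaw": 1, "linear": [0.21, 0.003, -0.004], "roll": 0},
  {"jaw": 1, "linear": [0.21, 0.003, -0.004], "roll": 0},
  {"jaw": 1, "linear": [0.2115, 0.003, -0.004], "roll": 0},
  {"jaw": 0.2, "linear": [0.2115, 0.003, -0.004], "roll": 0},
  {"jaw": -0.1, "linear": [0.2115, 0.003, -0.004], "roll": 0},
  {"jaw": -0.35, "linear": [0.2115, 0.003, -0.004], "roll": 0},
  {"jaw": -0.35, "linear": [0.2115, 0.003, -0.004], "roll": 0},
  {"jaw": -0.35, "linear": [0.2115, 0.003, -0.004], "roll": 0},
  {"jaw": -0.35, "linear": [0.17, 0.003, -0.004], "roll": 0},
  {"jaw": -0.35, "linear": [0.1, 0.003, -0.004], "roll": 0},
  {"jaw": -0.35, "linear": [0, 0.003, -0.004], "roll": 0},
  {"jaw": -0.5, "linear": [-0.1, 0, 0], "roll": 0},
  {"jaw": -0.5, "linear": [-0.14, 0, 0], "roll": 0},
  {"jaw": -0.5, "linear": [-0.14, 0, 0], "roll": 0},
])

```text
t: 32.55
tool_pos: [0.5961, 0.2282, 0.2598]
orientation: [1.217, 1.202, -1.201]
force: [1.0, 0.4, -0.2]
opening: 0.0697
```

Run:
```python
from h import *
W=cam('wrist');T=cam('top')
print(cap(W,(.5945,.229,.084),'green',.084,80),cap(T,(.5945,.229,.084),'green',.084,20))
for n,X in dict(red=(.619,-.26,.064),black=(.619,-.345,.064)).items():print(n,cap(T,X,n,rad=16))
plan((.619,-.2605,.25,30),(.619,-.2605,.022,30))
```

```text
(array([0.5985, 0.2284, 0.084 ]), np.int32(1260), array([40., 39.])) (array([0.5968, 0.223 , 0.084 ]), np.int32(148), array([14., 11.]))
red (array([ 0.6189, -0.2603,  0.064 ]), np.int32(164), array([13., 15.]))
black (array([ 0.6172, -0.3455,  0.064 ]), np.int32(195), array([13., 16.]))
t 32.6 tcp [0.5943 0.2277 0.2552] yaw -0.1 open 0.0698 q [ 0.29  0.21  1.29 -0.    1.64  0.29] F [ 0.5 -0.3 -0.2]
(0.619, -0.2605, 0.25, 30) lin [0.0091, 0.042, 0.8135] roll -1.0019
(0.619, -0.2605, 0.022, 30) lin [0.3891, 0.0402, 0.8134] roll -1.0019
```

Green stands in the drum. Red next, at yaw 30.

apply_moves([
  {"jaw": -0.5, "linear": [0.009, 0.042, 0.8135], "roll": -1},
  {"jaw": -0.5, "linear": [0.009, 0.042, 0.8135], "roll": -1},
  {"jaw": -0.5, "linear": [0.009, 0.042, 0.8135], "roll": -1},
  {"jaw": -0.5, "linear": [0.009, 0.042, 0.8135], "roll": -1},
  {"jaw": -0.5, "linear": [0.009, 0.042, 0.8135], "roll": -1},
  {"jaw": -0.5, "linear": [0.009, 0.042, 0.8135], "roll": -1},
  {"jaw": -0.5, "linear": [0.009, 0.042, 0.8135], "roll": -1},
  {"jaw": -0.5, "linear": [0.009, 0.042, 0.8135], "roll": -1},
  {"jaw": -0.5, "linear": [0.009, 0.042, 0.8135], "roll": -1},
  {"jaw": -0.5, "linear": [0.009, 0.042, 0.8135], "roll": -1},
  {"jaw": -0.5, "linear": [0.009, 0.042, 0.8135], "roll": -1},
  {"jaw": -0.5, "linear": [0.13, 0.041, 0.8135], "roll": -1},
  {"jaw": -0.5, "linear": [0.15, 0.041, 0.8135], "roll": -1},
  {"jaw": -0.5, "linear": [0.15, 0.041, 0.8135], "roll": -1},
])

```text
t: 34.4
tool_pos: [0.6174, -0.2582, 0.1626]
orientation: [0.816, 1.414, -0.813]
force: [0.4, -0.5, -0.1]
opening: 0.0697
```

Run:
```python
from h import *
plan((.619,-.2605,.022,30))
W=cam('wrist');print(cap(W,(.619,-.26,.064),'red',.064,80))
```

```text
t 34.4 tcp [ 0.6174 -0.2582  0.1626] yaw 30.0 open 0.0697 q [-0.47  0.33  1.31  0.    1.5  -1.  ] F [ 0.4 -0.5 -0.1]
(0.619, -0.2605, 0.022, 30) lin [0.2343, 0.0001, 0.0051] roll 0.0016
(array([ 0.622 , -0.2601,  0.064 ]), np.int32(1978), array([52., 47.]))
```

apply_moves([
  {"jaw": -0.5, "linear": [0.06, 0.001, 0.004], "roll": 0},
  {"jaw": -0.5, "linear": [0.13, 0.001, 0.004], "roll": 0},
  {"jaw": -0.5, "linear": [0.19, 0.001, 0.004], "roll": 0},
  {"jaw": -0.5, "linear": [0.225, 0.001, 0.004], "roll": 0},
  {"jaw": -0.5, "linear": [0.234, 0.001, 0.004], "roll": 0},
  {"jaw": -0.5, "linear": [0.234, 0.001, 0.004], "roll": 0},
  {"jaw": 1, "linear": [0.234, 0.001, 0.004], "roll": 0},
  {"jaw": 1, "linear": [0.234, 0.001, 0.004], "roll": 0},
  {"jaw": 1, "linear": [0.234, 0.001, 0.004], "roll": 0},
  {"jaw": 1, "linear": [0.234, 0.001, 0.004], "roll": 0},
  {"jaw": 1, "linear": [0.234, 0.001, 0.004], "roll": 0},
  {"jaw": 1, "linear": [0.2, 0.001, 0.004], "roll": 0},
  {"jaw": 1, "linear": [0.14, 0.001, 0.004], "roll": 0},
  {"jaw": 1, "linear": [0.05, 0.001, 0.004], "roll": 0},
  {"jaw": 1, "linear": [-0.04, 0.001, 0.004], "roll": 0},
  {"jaw": 1, "linear": [-0.12, 0.001, 0.004], "roll": 0},
  {"jaw": 1, "linear": [-0.13, 0.001, 0.004], "roll": 0},
  {"jaw": 1, "linear": [-0.13, 0.001, 0.004], "roll": 0},
])

```text
t: 36.7
tool_pos: [0.62, -0.2608, 0.2433]
orientation: [0.816, 1.41, -0.813]
force: [0.1, -0.1, -3.0]
opening: 0.0443
```

Run:
```python
from h import *
plan((.6335,.1615,.24,60))
```

```text
t 36.7 tcp [ 0.62   -0.2608  0.2433] yaw 30.0 open 0.0443 q [-0.48  0.31  1.19  0.    1.64 -1.  ] F [ 0.1 -0.1 -3. ]
(0.6335, 0.1615, 0.24, 60) lin [0.0057, 0.3718, -0.5981] roll -0.9989
```

apply_moves([
  {"jaw": 1, "linear": [0, 0.02, -0.033], "roll": -0.05},
  {"jaw": 1, "linear": [0, 0.055, -0.09], "roll": -0.15},
  {"jaw": 1, "linear": [0, 0.1, -0.16], "roll": -0.27},
  {"jaw": 1, "linear": [0, 0.145, -0.233], "roll": -0.39},
  {"jaw": 1, "linear": [0, 0.19, -0.306], "roll": -0.51},
  {"jaw": 1, "linear": [0, 0.235, -0.379], "roll": -0.63},
  {"jaw": 1, "linear": [0, 0.28, -0.452], "roll": -0.75},
  {"jaw": 1, "linear": [0, 0.325, -0.523], "roll": -0.87},
  {"jaw": 1, "linear": [0, 0.355, -0.571], "roll": -0.95},
  {"jaw": 1, "linear": [0.005, 0.37, -0.595], "roll": -1},
  {"jaw": 1, "linear": [0.005, 0.372, -0.598], "roll": -1},
  {"jaw": 1, "linear": [0.005, 0.372, -0.598], "roll": -1},
  {"jaw": 1, "linear": [0.08, 0.372, -0.598], "roll": -1},
  {"jaw": 1, "linear": [0.12, 0.372, -0.598], "roll": -1},
  {"jaw": 1, "linear": [0.12, 0.372, -0.598], "roll": -1},
])

```text
t: 38.58
tool_pos: [0.6323, 0.1596, 0.1686]
orientation: [0.411, 1.532, -0.413]
force: [-0.1, 0.2, -2.0]
opening: 0.0443
```

Run:
```python
from h import *
plan((.6335,.1615,.043,60))
```

```text
t 38.6 tcp [0.6323 0.1596 0.1686] yaw 59.9 open 0.0443 q [ 0.17  0.28  1.36 -0.    1.5  -0.88] F [-0.1  0.2 -2. ]
(0.6335, 0.1615, 0.043, 60) lin [0.2093, 0.0041, 0.0003] roll -0.0032
```

apply_moves([
  {"jaw": 1, "linear": [0.04, 0.003, 0], "roll": 0},
  {"jaw": 1, "linear": [0.09, 0.003, 0], "roll": 0},
  {"jaw": 1, "linear": [0.14, 0.003, 0], "roll": 0},
  {"jaw": 1, "linear": [0.18, 0.003, 0], "roll": 0},
  {"jaw": 1, "linear": [0.2, 0.003, 0], "roll": 0},
  {"jaw": 1, "linear": [0.209, 0.003, 0], "roll": 0},
  {"jaw": 1, "linear": [0.209, 0.003, 0], "roll": 0},
  {"jaw": 1, "linear": [0.2105, 0.003, 0], "roll": 0},
  {"jaw": 0.2, "linear": [0.2105, 0.003, 0], "roll": 0},
  {"jaw": -0.1, "linear": [0.2105, 0.003, 0], "roll": 0},
  {"jaw": -0.35, "linear": [0.2105, 0.003, 0], "roll": 0},
  {"jaw": -0.35, "linear": [0.2105, 0.003, 0], "roll": 0},
  {"jaw": -0.35, "linear": [0.2105, 0.003, 0], "roll": 0},
  {"jaw": -0.35, "linear": [0.17, 0.003, 0], "roll": 0},
  {"jaw": -0.35, "linear": [0.1, 0.003, 0], "roll": 0},
  {"jaw": -0.35, "linear": [0, 0.003, 0], "roll": 0},
  {"jaw": -0.5, "linear": [-0.1, 0, 0], "roll": 0},
  {"jaw": -0.5, "linear": [-0.14, 0, 0], "roll": 0},
  {"jaw": -0.5, "linear": [-0.14, 0, 0], "roll": 0},
])

```text
t: 40.95
tool_pos: [0.6339, 0.1599, 0.2556]
orientation: [0.412, 1.528, -0.411]
force: [0.4, 1.2, -1.1]
opening: 0.0694
```

Run:
```python
from h import *
W=cam('wrist');T=cam('top')
print('red',cap(W,(.6335,.1615,.084),'red',.084,60),'green',cap(W,(.5945,.229,.084),'green',.084,80))
print('black',cap(T,(.619,-.345,.064),'black',rad=16))
plan((.618,-.345,.25,90))
```

```text
red (array([0.6336, 0.1617, 0.084 ]), np.int32(1484), array([47., 40.])) green (array([0.5979, 0.2267, 0.084 ]), np.int32(1476), array([43., 42.]))
black (array([ 0.6172, -0.3455,  0.064 ]), np.int32(193), array([13., 16.]))
t 41.0 tcp [0.6319 0.1596 0.2509] yaw 59.9 open 0.0698 q [ 0.17  0.26  1.24 -0.    1.65 -0.88] F [ 0.  -0.3  0.5]
(0.618, -0.345, 0.25, 90) lin [0.0026, -0.7393, 0.4016] roll -1.0031
```

apply_moves([
  {"jaw": -0.5, "linear": [0, -0.739, 0.4], "roll": -1},
  {"jaw": -0.5, "linear": [0, -0.739, 0.4], "roll": -1},
  {"jaw": -0.5, "linear": [0, -0.739, 0.4], "roll": -1},
  {"jaw": -0.5, "linear": [0, -0.739, 0.4], "roll": -1},
  {"jaw": -0.5, "linear": [0, -0.739, 0.4], "roll": -1},
  {"jaw": -0.5, "linear": [0, -0.739, 0.4], "roll": -1},
  {"jaw": -0.5, "linear": [0, -0.739, 0.4], "roll": -1},
  {"jaw": -0.5, "linear": [0, -0.739, 0.4], "roll": -1},
  {"jaw": -0.5, "linear": [0, -0.739, 0.4], "roll": -1},
  {"jaw": -0.5, "linear": [0, -0.739, 0.4], "roll": -1},
  {"jaw": -0.5, "linear": [0, -0.739, 0.4], "roll": -1},
  {"jaw": -0.5, "linear": [0, -0.739, 0.4], "roll": -1},
  {"jaw": -0.5, "linear": [0.1, -0.739, 0.4], "roll": -1},
  {"jaw": -0.5, "linear": [0.1, -0.739, 0.4], "roll": -1},
])

```text
t: 42.8
tool_pos: [0.614, -0.3411, 0.1851]
orientation: [0.004, 1.583, 0.004]
force: [-0.0, 1.2, -0.2]
opening: 0.0698
```

Run:
```python
from h import *
plan((.619,-.345,.022,90))
W=cam('wrist');print(cap(W,(.619,-.345,.064),'black',.064,60),proj(W,(.619,-.345,.064)))
cv2.imwrite('pics/w12.png',W['im'])
```

```text
t 42.8 tcp [ 0.614  -0.3411  0.1851] yaw 90.0 open 0.0698 q [-0.58  0.43  1.15 -0.    1.58 -2.15] F [-0.   1.2 -0.2]
(0.619, -0.345, 0.022, 90) lin [0.2717, -0.0079, 0.0117] roll -0.0003
(array([ 0.6187, -0.3522,  0.064 ]), np.int32(2030), array([55., 45.])) [273.06599835 202.78034793]
```

View pics/w12.png

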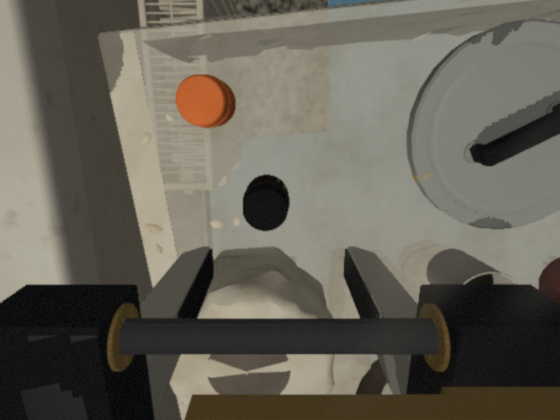

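The black cap centre is at (266,203), so y ≈ −0.350. The pot just behind it (front at row 248) needs a clearance check.

Run:
```python
from h import *
W=cam('wrist');T=cam('top');S=cam('scene')
print('pot hole',tri((T,(375,168)),(S,(293,126))))
for z in (.03,.06,.08,.1):print(z,'front wrist',at_z(W,(265,249),z).round(3),'top',at_z(T,(373,200),z).round(3))
print(at_z(W,(266,203),.064)); plan((.619,-.3495,.027,90))
```

```text
pot hole (array([ 0.76979236, -0.37002512,  0.10961513]), [0.0001, 0.0001])
0.03 front wrist [ 0.684 -0.356  0.03 ] top [ 0.687 -0.377  0.03 ]
0.06 front wrist [ 0.672 -0.355  0.06 ] top [ 0.681 -0.371  0.06 ]
0.08 front wrist [ 0.663 -0.354  0.08 ] top [ 0.677 -0.367  0.08 ]
0.1 front wrist [ 0.655 -0.354  0.1  ] top [ 0.672 -0.363  0.1  ]
[ 0.62224736 -0.3534627   0.064     ]
t 43.0 tcp [ 0.6185 -0.3449  0.1951] yaw 89.9 open 0.0696 q [-0.58  0.42  1.14 -0.    1.58 -2.15] F [0.6 0.3 1.4]
(0.619, -0.3495, 0.027, 90) lin [0.2803, -0.0066, 0.0008] roll -0.0022
```

Run:
```python
from h import *
W=cam('wrist');h=W['im'].max(2)<60;b=blob(W,h,proj(W,(.619,-.348,.06)),50);print(b,at_z(W,b[2][0],.064),at_z(W,b[2][0],.05))
plan((.619,-.3495,.027,90))
```

```text
(array([270.56624606, 194.14458465]), np.int32(1902), ((270.5, 194.0), (52.0, 43.0), 90.0)) [ 0.61886481 -0.35253109  0.064     ] [ 0.6222797  -0.35290417  0.05      ]
t 43.0 tcp [ 0.6185 -0.3452  0.1953] yaw 89.9 open 0.0696 q [-0.58  0.42  1.14 -0.    1.58 -2.15] F [-0.7 -0.3  0.2]
(0.619, -0.3495, 0.027, 90) lin [0.2806, -0.0061, 0.0005] roll -0.0025
```

apply_moves([
  {"jaw": -0.5, "linear": [0.06, -0.0075, 0.001], "roll": 0},
  {"jaw": -0.5, "linear": [0.13, -0.0075, 0.001], "roll": 0},
  {"jaw": -0.5, "linear": [0.2, -0.0075, 0.001], "roll": 0},
  {"jaw": -0.5, "linear": [0.26, -0.0075, 0.001], "roll": 0},
  {"jaw": -0.5, "linear": [0.289, -0.0075, 0.001], "roll": 0},
  {"jaw": -0.5, "linear": [0.289, -0.0075, 0.001], "roll": 0},
  {"jaw": -0.5, "linear": [0.289, -0.0075, 0.001], "roll": 0},
  {"jaw": 1, "linear": [0.289, -0.0075, 0.001], "roll": 0},
  {"jaw": 1, "linear": [0.289, -0.0075, 0.001], "roll": 0},
  {"jaw": 1, "linear": [0.289, -0.0075, 0.001], "roll": 0},
  {"jaw": 1, "linear": [0.289, -0.0075, 0.001], "roll": 0},
  {"jaw": 1, "linear": [0.289, -0.0075, 0.001], "roll": 0},
  {"jaw": 1, "linear": [0.25, -0.0075, 0.001], "roll": 0},
  {"jaw": 1, "linear": [0.19, -0.0075, 0.001], "roll": 0},
  {"jaw": 1, "linear": [0.1, -0.0075, 0.001], "roll": 0},
  {"jaw": 1, "linear": [0, -0.0075, 0.001], "roll": 0},
  {"jaw": 1, "linear": [-0.07, -0.0075, 0.001], "roll": 0},
  {"jaw": 1, "linear": [-0.08, -0.0075, 0.001], "roll": 0},
  {"jaw": 1, "linear": [-0.08, -0.0075, 0.001], "roll": 0},
])

```text
t: 45.42
tool_pos: [0.619, -0.3492, 0.2431]
orientation: [-0.002, 1.57, -0.004]
force: [0.3, 0.4, -1.7]
opening: 0.0447
```

Run:
```python
from h import *
plan((.5555,.1615,.24,120),(.59,.0,.24,105))
```

```text
t 45.4 tcp [ 0.619  -0.3492  0.2431] yaw 89.9 open 0.0447 q [-0.58  0.42  1.06 -0.    1.66 -2.15] F [ 0.3  0.4 -1.7]
(0.5555, 0.1615, 0.24, 120) lin [0.0019, 0.8511, -0.1068] roll -1.0024
(0.59, 0.0, 0.24, 105) lin [0.003, 0.582, -0.049] roll -0.5024
```

apply_moves([
  {"jaw": 1, "linear": [0, 0.04, -0.005], "roll": -0.04},
  {"jaw": 1, "linear": [0, 0.1, -0.012], "roll": -0.11},
  {"jaw": 1, "linear": [0, 0.18, -0.022], "roll": -0.2},
  {"jaw": 1, "linear": [0, 0.26, -0.032], "roll": -0.3},
  {"jaw": 1, "linear": [0, 0.34, -0.042], "roll": -0.4},
  {"jaw": 1, "linear": [0, 0.42, -0.052], "roll": -0.49},
  {"jaw": 1, "linear": [0, 0.5, -0.062], "roll": -0.58},
  {"jaw": 1, "linear": [0, 0.58, -0.072], "roll": -0.68},
  {"jaw": 1, "linear": [0, 0.66, -0.082], "roll": -0.77},
  {"jaw": 1, "linear": [0, 0.74, -0.092], "roll": -0.87},
  {"jaw": 1, "linear": [0, 0.81, -0.101], "roll": -0.95},
  {"jaw": 1, "linear": [0, 0.84, -0.105], "roll": -0.99},
  {"jaw": 1, "linear": [0, 0.851, -0.107], "roll": -1},
  {"jaw": 1, "linear": [0.005, 0.851, -0.107], "roll": -1},
  {"jaw": 1, "linear": [0.08, 0.851, -0.107], "roll": -1},
  {"jaw": 1, "linear": [0.12, 0.851, -0.107], "roll": -1},
  {"jaw": 1, "linear": [0.12, 0.851, -0.107], "roll": -1},
  {"jaw": 1, "linear": [0.12, 0.851, -0.107], "roll": -1},
])

```text
t: 47.68
tool_pos: [0.5562, 0.1604, 0.1704]
orientation: [-0.412, 1.531, 0.405]
force: [0.1, -0.2, -0.7]
opening: 0.044
```

Run:
```python
from h import *
plan((.5555,.1615,.043,120))
```

```text
t 47.7 tcp [0.5562 0.1604 0.1704] yaw 119.9 open 0.0440 q [ 0.19  0.08  1.58 -0.    1.48 -1.9 ] F [ 0.1 -0.2 -0.7]
(0.5555, 0.1615, 0.043, 120) lin [0.2124, 0.003, -0.0002] roll -0.0048
```

apply_moves([
  {"jaw": 1, "linear": [0.04, 0.002, 0], "roll": 0},
  {"jaw": 1, "linear": [0.09, 0.002, 0], "roll": 0},
  {"jaw": 1, "linear": [0.14, 0.002, 0], "roll": 0},
  {"jaw": 1, "linear": [0.18, 0.002, 0], "roll": 0},
  {"jaw": 1, "linear": [0.2, 0.002, 0], "roll": 0},
  {"jaw": 1, "linear": [0.21, 0.002, 0], "roll": 0},
  {"jaw": 1, "linear": [0.212, 0.002, 0], "roll": 0},
  {"jaw": 1, "linear": [0.2135, 0.002, 0], "roll": 0},
  {"jaw": 0.2, "linear": [0.2135, 0.002, 0], "roll": 0},
  {"jaw": -0.1, "linear": [0.2135, 0.002, 0], "roll": 0},
  {"jaw": -0.35, "linear": [0.2135, 0.002, 0], "roll": 0},
  {"jaw": -0.35, "linear": [0.2135, 0.002, 0], "roll": 0},
  {"jaw": -0.35, "linear": [0.2135, 0.002, 0], "roll": 0},
  {"jaw": -0.35, "linear": [0.17, 0.002, 0], "roll": 0},
  {"jaw": -0.35, "linear": [0.1, 0.002, 0], "roll": 0},
  {"jaw": -0.35, "linear": [0, 0.002, 0], "roll": 0},
  {"jaw": -0.35, "linear": [-0.1, 0, 0], "roll": 0},
  {"jaw": -0.35, "linear": [-0.14, 0, 0], "roll": 0},
  {"jaw": -0.35, "linear": [-0.14, 0, 0], "roll": 0},
  {"jaw": -0.35, "linear": [-0.14, 0, 0], "roll": 0},
])

```text
t: 50.18
tool_pos: [0.5553, 0.1606, 0.2524]
orientation: [-0.411, 1.533, 0.405]
force: [0.1, 0.5, -0.4]
opening: 0.0626
```

Run:
```python
from h import *
W=cam('wrist');T=cam('top');np.save('w5.npy',[W,T],allow_pickle=True)
for n,X in dict(red=(.6335,.1615,.084),green=(.5945,.229,.084),black=(.5555,.1615,.084)).items():print(n,cap(W,X,n,.084,45))
print('lid',handle(T,(.555,-.094,.053),.053,25),proj(W,(.5945,.184,.096)))
plan((.555,-.0935,.2,90+28))
cv2.imwrite('pics/w13.png',np.hstack([cv2.resize(W['im'][:330],(470,277)),cv2.resize(T['im'][150:310,150:320],(294,277))]))
```

```text
red (array([0.6277, 0.1567, 0.084 ]), np.int32(1468), array([38., 52.]))
green (array([0.5968, 0.2255, 0.084 ]), np.int32(1191), array([38., 38.]))
black (array([0.5564, 0.1536, 0.084 ]), np.int32(3800), array([74., 84.]))
lid (array([ 0.5511, -0.0926,  0.053 ]), np.int32(164), np.float64(118.1), array([0.098, 0.017])) [278.94107791 229.20543405]
t 50.3 tcp [0.5549 0.1605 0.2518] yaw 119.9 open 0.0632 q [ 0.2   0.06  1.46 -0.    1.63 -1.9 ] F [ 0.6 -0.5 -1. ]
(0.555, -0.0935, 0.2, 118) lin [0.0881, -0.3669, -0.2103] roll 0.0618
```

View pics/w13.png

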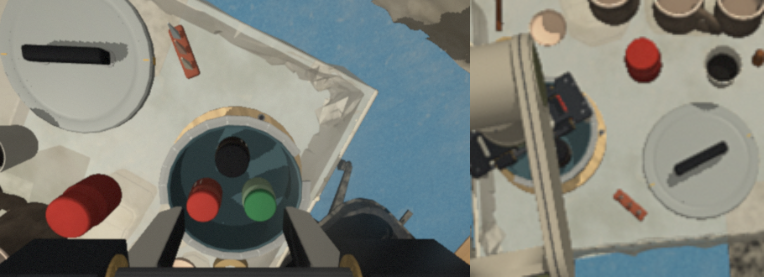

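All three jars stand in the drum, the cone pack stands on the table, and the lid lies at handle angle 118°. That was my last picture, so from here I check by numbers only. Back to the lid.

apply_moves([
  {"jaw": -0.1, "linear": [0, -0.367, -0.21], "roll": 1},
  {"jaw": -0.1, "linear": [0, -0.367, -0.21], "roll": 1},
  {"jaw": -0.1, "linear": [0, -0.367, -0.21], "roll": 1},
  {"jaw": -0.1, "linear": [0, -0.367, -0.21], "roll": 1},
  {"jaw": -0.1, "linear": [0, -0.367, -0.21], "roll": 1},
  {"jaw": -0.1, "linear": [0, -0.367, -0.21], "roll": 1},
  {"jaw": -0.1, "linear": [0, -0.367, -0.21], "roll": 1},
  {"jaw": -0.1, "linear": [0, -0.367, -0.21], "roll": 1},
])

```text
t: 51.28
tool_pos: [0.5554, -0.0916, 0.2528]
orientation: [-0.003, 1.573, -0.003]
force: [0.1, -0.0, -0.7]
opening: 0.0512
```

apply_moves([
  {"jaw": -0.1, "linear": [0.05, 0, 0], "roll": 1},
  {"jaw": -0.1, "linear": [0.05, 0, 0], "roll": 1},
  {"jaw": -0.1, "linear": [0.05, 0, 0], "roll": 1},
  {"jaw": -0.1, "linear": [0.05, 0, 0], "roll": 1},
  {"jaw": -0.1, "linear": [0.05, 0, 0], "roll": 1},
])

```text
t: 51.9
tool_pos: [0.5555, -0.0912, 0.2229]
orientation: [0.404, 1.533, -0.411]
force: [-0.7, -0.2, -0.4]
opening: 0.0513
```

apply_moves([
  {"jaw": -0.1, "linear": [0, 0, 0], "roll": 1},
  {"jaw": -0.1, "linear": [0, 0, 0], "roll": 1},
  {"jaw": -0.1, "linear": [0, 0, 0], "roll": 1},
  {"jaw": -0.1, "linear": [0, 0, 0], "roll": 1},
  {"jaw": -0.1, "linear": [0, 0, 0], "roll": 1},
  {"jaw": -0.1, "linear": [0, 0, 0], "roll": 1},
])

```text
t: 52.65
tool_pos: [0.5555, -0.0912, 0.2229]
orientation: [0.807, 1.414, -0.814]
force: [-0.1, 0.1, -0.4]
opening: 0.0511
```

Run:
```python
from h import *
W=cam('wrist');H=handle(W,(.5545,-.0935,.053),.053,110);print(H)
plan((*H[0][:2],.1,H[2]-90),(*H[0][:2],.0275,H[2]-90))
```

```text
(array([ 0.5542, -0.0924,  0.053 ]), np.int32(1525), np.float64(116.9), array([0.101, 0.018]))
t 52.7 tcp [ 0.5555 -0.0912  0.2229] yaw 30.3 open 0.0513 q [-0.25  0.02  1.55 -0.    1.57 -0.78] F [-0.4 -0.  -0.2]
(np.float64(0.5542), np.float64(-0.0924), 0.1, np.float64(26.900000000000006)) lin [0.2049, -0.0021, -0.0] roll 0.1143
(np.float64(0.5542), np.float64(-0.0924), 0.0275, np.float64(26.900000000000006)) lin [0.3257, -0.0017, -0.0003] roll 0.1143
```

apply_moves([
  {"jaw": -0.1, "linear": [0.1, -0.0025, 0.006], "roll": 0.08},
  {"jaw": -0.1, "linear": [0.2, -0.0025, 0.006], "roll": 0.08},
  {"jaw": -0.1, "linear": [0.26, -0.0025, 0.006], "roll": 0.08},
  {"jaw": -0.1, "linear": [0.3, -0.0025, 0.006], "roll": 0.08},
  {"jaw": -0.1, "linear": [0.32, -0.0025, 0.006], "roll": 0.08},
  {"jaw": -0.1, "linear": [0.326, -0.0025, 0.006], "roll": 0.08},
  {"jaw": -0.1, "linear": [0.326, -0.0025, 0.006], "roll": 0.08},
  {"jaw": 1, "linear": [0.326, -0.0025, 0.006], "roll": 0.08},
  {"jaw": 1, "linear": [0.326, -0.0025, 0.006], "roll": 0.08},
  {"jaw": 1, "linear": [0.326, -0.0025, 0.006], "roll": 0.08},
  {"jaw": 1, "linear": [0.326, -0.0025, 0.006], "roll": 0.08},
  {"jaw": 1, "linear": [0.326, -0.0025, 0.006], "roll": 0.08},
], force=40)

```text
t: 54.2
tool_pos: [0.557, -0.0961, 0.0286]
orientation: [0.84, 1.398, -0.845]
force: [1.1, 0.4, 6.6]
opening: 0.006
```

apply_moves([
  {"jaw": 1, "linear": [-0.01, 0, 0], "roll": 0},
  {"jaw": 1, "linear": [-0.04, 0, 0], "roll": 0},
  {"jaw": 1, "linear": [-0.1, 0, 0], "roll": 0},
  {"jaw": 1, "linear": [-0.18, 0, 0], "roll": 0},
  {"jaw": 1, "linear": [-0.27, 0, 0], "roll": 0},
  {"jaw": 1, "linear": [-0.35, 0, 0], "roll": 0},
  {"jaw": 1, "linear": [-0.37, 0, 0], "roll": 0},
  {"jaw": 1, "linear": [-0.37, 0, 0], "roll": 0},
])

```text
t: 55.2
tool_pos: [0.5572, -0.0952, 0.2519]
orientation: [0.84, 1.396, -0.845]
force: [-0.1, 0.0, -0.7]
opening: 0.0006
```

Run:
```python
from h import *
s=read_state();plan((.5953,.184,.25,57.8));print(s['wrist_torque'])
W=cam('wrist');z=s['tool_pos'][2]-.026+.053;print(handle(W,np.array(s['tool_pos'])+[0,0,.027],z,110))
```

```text
t 55.2 tcp [ 0.5572 -0.0952  0.2519] yaw 27.9 open 0.0006 q [-0.26  0.02  1.5  -0.    1.62 -0.74] F [-0.1  0.  -0.7]
(0.5953, 0.184, 0.25, 57.8) lin [0.0009, 0.274, -0.3814] roll -0.9956
[-0.05377607 -0.13318417  0.03531399]
(array([ 0.605 , -0.1165,  0.2789]), np.int32(6559), np.float64(123.1), array([0.054, 0.059]))
```

The grip closed empty, so the lid may have been knocked. Locating it again.

Run:
```python
from h import *
W=cam('wrist');T=cam('top');S=cam('scene')
for c,n in((W,'W'),(T,'T'),(S,'S')):
    m=((c['im'].max(2)<(50 if n!='T' else 60))*255).astype(np.uint8)
    if n=='W': m[250:]=0
    k,l,st,ce=cv2.connectedComponentsWithStats(m)
    for i in range(1,k):
        if st[i,4]<60:continue
        co,_=cv2.findContours((l==i).astype(np.uint8),0,1);bx=cv2.boxPoints(cv2.minAreaRect(co[0]));P=[at_z(c,p,.053) for p in bx];ctr=sum(P)/4
        L=sorted([np.linalg.norm(P[1]-P[0]),np.linalg.norm(P[2]-P[1])])
        if .35<ctr[0]<.8 and -.3<ctr[1]<.15 and L[1]>.04 and L[1]<.16:
            e=P[1]-P[0] if np.linalg.norm(P[1]-P[0])>np.linalg.norm(P[2]-P[1]) else P[2]-P[1]
            print(n,ctr.round(4),np.round(L,3),(np.degrees(np.arctan2(e[1],e[0]))%180).round(1),st[i,4],ce[i].round(0))
# circles of light lid
g=cv2.GaussianBlur(cv2.cvtColor(W['im'],cv2.COLOR_BGR2GRAY),(5,5),1)
c=cv2.HoughCircles(g,cv2.HOUGH_GRADIENT,1,50,param1=100,param2=40,minRadius=60,maxRadius=130);print(c, proj(W,(.5555,-.094,.053)))
```

```text
W [0.5749 0.0972 0.053 ] [0.017 0.073] 167.2 706 [378.  22.]
W [0.6273 0.1335 0.053 ] [0.021 0.044] 163.5 324 [443.  16.]
W [ 0.5536 -0.0935  0.053 ] [0.018 0.101] 118.3 1357 [277. 175.]
T [ 0.5504 -0.0609  0.053 ] [0.047 0.05 ] 32.6 97 [275. 244.]
T [ 0.5309 -0.1328  0.053 ] [0.061 0.076] 15.7 188 [293. 249.]
S [ 0.7219 -0.1365  0.053 ] [0.022 0.047] 31.7 86 [265. 194.]
S [ 0.5485 -0.0837  0.053 ] [0.021 0.116] 118.3 301 [311. 234.]
[[[277.5 168.5  82.4]
  [554.5 306.5  64.3]]] [278.27325094 178.66941802]
```

The lid hasn't moved (0.554,−0.093, 118°). The readings explain the miss: jars gave 44.5 mm (the cap diameter) and the handle 18.5 mm (its rounded top). So the pads really grip about 10 mm higher on the fingers than I assumed, and they slid off the handle. I'll go deeper and watch the force.

apply_moves([
  {"jaw": -0.1, "linear": [0.0, -0.003, 0], "roll": 0},
  {"jaw": -0.1, "linear": [0.1, -0.003, 0], "roll": 0},
  {"jaw": -0.1, "linear": [0.2, -0.003, 0], "roll": 0},
  {"jaw": -0.1, "linear": [0.28, -0.003, 0], "roll": 0},
  {"jaw": -0.1, "linear": [0.34, -0.003, 0], "roll": 0},
  {"jaw": -0.1, "linear": [0.365, -0.003, 0], "roll": 0},
  {"jaw": -0.1, "linear": [0.373, -0.003, 0], "roll": 0},
  {"jaw": -0.1, "linear": [0.373, -0.003, 0], "roll": 0},
  {"jaw": -0.1, "linear": [0.373, -0.003, 0], "roll": 0},
])

```text
t: 56.52
tool_pos: [0.5549, -0.0968, 0.0263]
orientation: [0.84, 1.399, -0.846]
force: [0.7, 0.4, 0.3]
opening: 0.0508
```

apply_moves([
  {"jaw": -0.1, "linear": [0.004, 0, 0], "roll": 0},
  {"jaw": -0.1, "linear": [0.007, 0, 0], "roll": 0},
  {"jaw": -0.1, "linear": [0.007, 0, 0], "roll": 0},
])

```text
t: 56.9
tool_pos: [0.5548, -0.0968, 0.0221]
orientation: [0.84, 1.399, -0.846]
force: [0.1, 1.5, -0.3]
opening: 0.051
```

Run:
```python
from h import *
plan()
W=cam('wrist');m=((W['im'].max(2)<50)*255).astype(np.uint8);cv2.imwrite('pics/n1.png',W['im'])
np.set_printoptions(linewidth=250)
print(cv2.resize(W['im'].max(2)[60:300,150:410],(65,40),interpolation=cv2.INTER_AREA)//26)
p=np.array(read_state()['tool_pos']);print(proj(W,p),proj(W,p+[0,0,.02]))
```

```text
t 56.9 tcp [ 0.5548 -0.0968  0.0221] yaw 27.9 open 0.0510 q [-0.26  0.18  1.76 -0.    1.2  -0.75] F [ 0.1  1.5 -0.3]
[[5 5 5 ... 6 6 6]
 [5 5 5 ... 6 6 6]
 [5 5 5 ... 6 6 6]
 ...
 [2 2 2 ... 3 3 3]
 [0 0 0 ... 2 2 2]
 [0 0 0 ... 1 1 1]]
[278.25194129 244.9089199 ] [278.18435439 258.9322578 ]
```

apply_moves([
  {"jaw": -0.1, "linear": [0.005, 0, 0], "roll": 0},
  {"jaw": -0.1, "linear": [0.005, 0, 0], "roll": 0},
  {"jaw": -0.1, "linear": [0.005, 0, 0], "roll": 0},
])

```text
t: 57.32
tool_pos: [0.5547, -0.0968, 0.0189]
orientation: [0.84, 1.399, -0.846]
force: [0.6, 0.2, -0.7]
opening: 0.0512
```

apply_moves([
  {"jaw": 1, "linear": [0, 0, 0], "roll": 0},
  {"jaw": 1, "linear": [0, 0, 0], "roll": 0},
  {"jaw": 1, "linear": [0, 0, 0], "roll": 0},
  {"jaw": 1, "linear": [0, 0, 0], "roll": 0},
  {"jaw": 1, "linear": [0, 0, 0], "roll": 0},
  {"jaw": 1, "linear": [0, 0, 0], "roll": 0},
])

```text
t: 58.08
tool_pos: [0.5548, -0.0968, 0.019]
orientation: [0.84, 1.399, -0.846]
force: [0.6, -0.1, -0.2]
opening: 0.0195
```

Firm grip (19.5 mm). Lift, then carry to the drum at yaw 57.8, the angle where it lifted free.

apply_moves([
  {"jaw": 1, "linear": [-0.01, 0, 0], "roll": 0},
  {"jaw": 1, "linear": [-0.04, 0, 0], "roll": 0},
  {"jaw": 1, "linear": [-0.1, 0, 0], "roll": 0},
  {"jaw": 1, "linear": [-0.18, 0, 0], "roll": 0},
  {"jaw": 1, "linear": [-0.27, 0, 0], "roll": 0},
  {"jaw": 1, "linear": [-0.35, 0, 0], "roll": 0},
  {"jaw": 1, "linear": [-0.37, 0, 0], "roll": 0},
  {"jaw": 1, "linear": [-0.37, 0, 0], "roll": 0},
])

```text
t: 59.08
tool_pos: [0.555, -0.0959, 0.2411]
orientation: [0.84, 1.398, -0.846]
force: [0.6, 0.3, -4.7]
opening: 0.019
```

Run:
```python
from h import *
plan((.5953,.184,.24,57.8));W=cam('wrist');s=read_state();z=s['tool_pos'][2]+.034
m=W['im'].max(2)<45;m[255:]=False;print(blob(W,m,(278,200),75))
T=cam('top')
for n,X in dict(red=(.6335,.1615,.084),green=(.5945,.229,.084),black=(.5555,.1615,.084)).items():print(n,cap(T,X,n,.084,13))
```

```text
t 59.1 tcp [ 0.555  -0.0959  0.2411] yaw 27.9 open 0.0190 q [-0.26  0.01  1.52 -0.    1.6  -0.75] F [ 0.6  0.3 -4.7]
(0.5953, 0.184, 0.24, 57.8) lin [-0.0002, 0.2778, -0.3807] roll -0.9957
(array([278.05583473, 208.18481295]), np.int32(3582), ((278.0, 207.5), (93.0, 42.0), 90.0))
red (array([0.6333, 0.1574, 0.084 ]), np.int32(195), array([16., 15.]))
green (array([0.5973, 0.228 , 0.084 ]), np.int32(175), array([14., 14.]))
black (array([0.556 , 0.1595, 0.084 ]), np.int32(244), array([18., 16.]))
```

Lid held (weight −4.7 N), all three jars in place. Traverse.

apply_moves([
  {"jaw": 1, "linear": [0, 0.02, -0.027], "roll": -0.06},
  {"jaw": 1, "linear": [0, 0.055, -0.075], "roll": -0.2},
  {"jaw": 1, "linear": [0, 0.095, -0.13], "roll": -0.34},
  {"jaw": 1, "linear": [0, 0.135, -0.185], "roll": -0.48},
  {"jaw": 1, "linear": [0, 0.175, -0.24], "roll": -0.62},
  {"jaw": 1, "linear": [0, 0.215, -0.295], "roll": -0.76},
  {"jaw": 1, "linear": [0, 0.25, -0.343], "roll": -0.9},
  {"jaw": 1, "linear": [0, 0.27, -0.37], "roll": -0.98},
  {"jaw": 1, "linear": [0, 0.278, -0.381], "roll": -0.996},
  {"jaw": 1, "linear": [0.03, 0.278, -0.381], "roll": -0.996},
  {"jaw": 1, "linear": [0.09, 0.278, -0.381], "roll": -0.996},
  {"jaw": 1, "linear": [0.14, 0.278, -0.381], "roll": -0.996},
  {"jaw": 1, "linear": [0.17, 0.278, -0.381], "roll": -0.996},
  {"jaw": 1, "linear": [0.17, 0.278, -0.381], "roll": -0.996},
  {"jaw": 1, "linear": [0.17, 0.278, -0.381], "roll": -0.996},
])

```text
t: 61.05
tool_pos: [0.5944, 0.184, 0.1365]
orientation: [0.438, 1.527, -0.443]
force: [0.4, -0.4, -3.7]
opening: 0.0192
```

Run:
```python
from h import *
plan((.5953,.184,.115,57.8),(.5953,.184,.101,57.8))
```

```text
t 61.0 tcp [0.5944 0.184  0.1365] yaw 57.8 open 0.0192 q [ 0.22  0.22  1.49 -0.    1.43 -0.79] F [ 0.4 -0.4 -3.7]
(0.5953, 0.184, 0.115, 57.8) lin [0.0359, 0.0009, 0.0014] roll -0.0008
(0.5953, 0.184, 0.101, 57.8) lin [0.0592, 0.001, 0.0014] roll -0.0008
```

apply_moves([
  {"jaw": 1, "linear": [0.015, 0.001, 0.001], "roll": 0},
  {"jaw": 1, "linear": [0.028, 0.001, 0.001], "roll": 0},
  {"jaw": 1, "linear": [0.036, 0.001, 0.001], "roll": 0},
  {"jaw": 1, "linear": [0.036, 0.001, 0.001], "roll": 0},
])

```text
t: 61.55
tool_pos: [0.5949, 0.1842, 0.1145]
orientation: [0.438, 1.527, -0.444]
force: [-0.1, 0.1, -2.9]
opening: 0.0195
```

apply_moves([
  {"jaw": 1, "linear": [0.006, 0, 0], "roll": 0},
  {"jaw": 1, "linear": [0.012, 0, 0], "roll": 0},
  {"jaw": 1, "linear": [0.012, 0, 0], "roll": 0},
])

```text
t: 61.92
tool_pos: [0.5962, 0.1852, 0.1127]
orientation: [0.439, 1.524, -0.441]
force: [-12.9, -0.2, 25.7]
opening: 0.0192
```

apply_moves([
  {"jaw": 1, "linear": [0.006, 0, 0], "roll": 0},
  {"jaw": 1, "linear": [0.009, 0, 0], "roll": 0},
  {"jaw": 1, "linear": [0.009, 0, 0], "roll": 0},
])

```text
t: 62.3
tool_pos: [0.5964, 0.1856, 0.1073]
orientation: [0.44, 1.523, -0.44]
force: [-1.3, 1.6, 3.1]
opening: 0.0194
```

apply_moves([
  {"jaw": 1, "linear": [0, -0.002, -0.001], "roll": 0},
  {"jaw": 1, "linear": [0.004, -0.003, -0.001], "roll": 0},
  {"jaw": 1, "linear": [0.006, -0.003, -0.001], "roll": 0},
  {"jaw": 1, "linear": [0.006, -0.003, -0.001], "roll": 0},
])

```text
t: 62.8
tool_pos: [0.5964, 0.1852, 0.1069]
orientation: [0.441, 1.52, -0.438]
force: [-4.5, 3.1, 17.6]
opening: 0.0191
```

Run:
```python
from h import *
plan();W=cam('wrist');S=cam('scene')
m=W['im'].max(2)<45;m[255:]=False;print(blob(W,m,(278,200),75))
# lid mark angle & rim check
h=cv2.cvtColor(W['im'],cv2.COLOR_BGR2HSV);y=((h[...,0]>12)&(h[...,0]<28)&(h[...,1]>150)&(h[...,2]>90));b=blob(W,y,(279,70),40);print(b)
cv2.imwrite('pics/n2.png',S['im'])
```

```text
t 62.8 tcp [0.5964 0.1852 0.1069] yaw 57.8 open 0.0191 q [ 0.22  0.24  1.52 -0.    1.37 -0.79] F [-4.5  3.1 17.6]
(array([278.61390071, 208.64085106]), np.int32(3525), ((278.0, 208.0), (92.0, 42.0), 90.0))
(array([279.5,  71.5]), np.int32(28), ((279.5, 71.5), (13.0, 1.0), 90.0))
```

The lid sticks 6 mm above seated, with the grip unchanged. I'll back off and compare the lid-in-hand offset with the first grip, using the yellow mark in the wrist image.

apply_moves([
  {"jaw": 1, "linear": [-0.01, 0, 0], "roll": 0},
  {"jaw": 1, "linear": [-0.025, 0, 0], "roll": 0},
  {"jaw": 1, "linear": [-0.04, 0, 0], "roll": 0},
  {"jaw": 1, "linear": [-0.04, 0, 0], "roll": 0},
])

```text
t: 63.4
tool_pos: [0.5969, 0.1849, 0.132]
orientation: [0.442, 1.519, -0.438]
force: [0.2, -0.0, -2.8]
opening: 0.0194
```

Run:
```python
from h import *
plan()
W1=cam('wrist');W0=np.load('w4.npy',allow_pickle=True).item()
tc=np.array(read_camera('wrist')['tool_from_camera'])
for W,off in((W0,.0258),(W1,.019)):
    h=cv2.cvtColor(W['im'],cv2.COLOR_BGR2HSV);y=((h[...,0]>12)&(h[...,0]<28)&(h[...,1]>150)&(h[...,2]>90));b=blob(W,y,(279,75),30)
    m=W['im'].max(2)<45;m[255:]=False;bb=blob(W,m,(278,205),75)
    for nm,p,zl in(('mark',b[2][0],.019),('barend',(bb[2][0][0],bb[2][0][1]-max(0,min(bb[2][1])/2)),.053)):
        d=tc[:3,:3]@np.linalg.solve(W['K'],[p[0],p[1],1]);o=tc[:3,3];t=(off-zl-o[0])/d[0];print(nm,np.round(p,1),(o+t*d).round(4))
```

```text
t 63.4 tcp [0.5969 0.1849 0.132 ] yaw 57.8 open 0.0194 q [ 0.22  0.22  1.5  -0.    1.41 -0.79] F [ 0.2 -0.  -2.8]
mark [280.5  73. ] [ 0.0068  0.0013 -0.0977]
barend [278. 189.] [-0.0272  0.     -0.0408]
mark [279.5  72.5] [-0.      0.0008 -0.0973]
barend [278. 187.] [-0.034   0.     -0.0434]
```

Run:
```python
from h import *
Rm=R.from_rotvec(read_state()['orientation']).as_matrix();print(Rm[:,0].round(4))
for r in ([.44,1.525,-.439],[.438,1.527,-.443],[.484,1.514,-.483]):print(R.from_rotvec(r).as_matrix()[:,0].round(4))
plan((.5952,.1841,.117,57.8),(.5952,.1841,.112,57.8),(.5952,.1841,.101,57.8))
```

```text
[ 5.7e-03  4.0e-04 -1.0e+00]
[ 9.e-04  4.e-04 -1.e+00]
[-0.0023 -0.0026 -1.    ]
[ 0.0022 -0.     -1.    ]
t 63.5 tcp [0.5963 0.1849 0.1309] yaw 57.8 open 0.0192 q [ 0.22  0.22  1.5  -0.    1.41 -0.79] F [-0.  -0.5 -3.1]
(0.5952, 0.1841, 0.117, 57.8) lin [0.0232, -0.0022, -0.0009] roll 0.0009
(0.5952, 0.1841, 0.112, 57.8) lin [0.0315, -0.0022, -0.0009] roll 0.0009
(0.5952, 0.1841, 0.101, 57.8) lin [0.0498, -0.0023, -0.001] roll 0.0009
```

The lid-in-hand offset matches the first grip to 0.5 mm, and tilt is negligible (6 mrad). Retry from the exact lift-off pose in small steps.

apply_moves([
  {"jaw": 1, "linear": [0.01, -0.002, -0.001], "roll": 0},
  {"jaw": 1, "linear": [0.02, -0.002, -0.001], "roll": 0},
  {"jaw": 1, "linear": [0.0265, -0.002, -0.001], "roll": 0},
  {"jaw": 1, "linear": [0.0265, -0.002, -0.001], "roll": 0},
  {"jaw": 1, "linear": [0.0265, -0.002, -0.001], "roll": 0},
])

```text
t: 64.12
tool_pos: [0.5951, 0.1843, 0.1151]
orientation: [0.441, 1.521, -0.438]
force: [0.2, -0.5, -1.2]
opening: 0.0193
```

apply_moves([
  {"jaw": 1, "linear": [0.004, 0, 0], "roll": 0},
  {"jaw": 1, "linear": [0.004, 0, 0], "roll": 0},
])

```text
t: 64.38
tool_pos: [0.5955, 0.1845, 0.1137]
orientation: [0.441, 1.52, -0.437]
force: [-1.3, -0.9, 5.1]
opening: 0.0195
```

Run:
```python
from h import *
plan((.5952,.1841,.112,57.8));Rm=R.from_rotvec(read_state()['orientation']).as_matrix();print(Rm[:,0].round(4),np.round(read_state()['wrist_torque'],2))
```

```text
t 64.4 tcp [0.5955 0.1845 0.1137] yaw 57.8 open 0.0195 q [ 0.22  0.23  1.52 -0.    1.38 -0.79] F [-1.3 -0.9  5.1]
(0.5952, 0.1841, 0.112, 57.8) lin [0.0028, -0.0008, -0.0001] roll 0.0014
[ 6.5e-03  8.0e-04 -1.0e+00] [-0.04  0.37  0.02]
```

Contact is on the −x side of the rim at flange-top height, so the lid is slightly too far +x. Shift −2.5 mm and retry.

apply_moves([
  {"jaw": 1, "linear": [-0.005, 0, 0], "roll": 0},
  {"jaw": 1, "linear": [-0.005, -0.003, -0.004], "roll": 0},
  {"jaw": 1, "linear": [-0.005, -0.003, -0.004], "roll": 0},
  {"jaw": 1, "linear": [0.001, -0.003, -0.004], "roll": 0},
  {"jaw": 1, "linear": [0.005, -0.003, -0.004], "roll": 0},
  {"jaw": 1, "linear": [0.005, -0.003, -0.004], "roll": 0},
])

```text
t: 65.12
tool_pos: [0.5931, 0.1846, 0.1132]
orientation: [0.442, 1.518, -0.436]
force: [-7.0, -1.1, 13.8]
opening: 0.0195
```

Run:
```python
from h import *
plan((.593,.1841,.108,57.8));Rm=R.from_rotvec(read_state()['orientation']).as_matrix();print(Rm[:,0].round(4),np.round(read_state()['wrist_torque'],2))
```

```text
t 65.1 tcp [0.5931 0.1846 0.1132] yaw 57.9 open 0.0195 q [ 0.22  0.23  1.53 -0.    1.38 -0.79] F [-7.  -1.1 13.8]
(0.593, 0.1841, 0.108, 57.8) lin [0.0087, -0.0009, 0.0002] roll 0.0017
[ 0.0083  0.0015 -1.    ] [-0.25  1.4   0.07]
```

Shifting made no difference, so the lugs may be landing on the flange. I'll measure the notch angle directly from the stored open-drum wrist image by polar sampling of the flange.

Run:
```python
from h import *
W,T=np.load('w5.npy',allow_pickle=True)
# fit flange centre: use brightness ring
print(proj(W,(.5945,.184,.096)))
C0=np.array([.5945,.184])
def samp(c,ctr,r,ph,z=.096):
    P=[proj(c,[ctr[0]+r*np.cos(a),ctr[1]+r*np.sin(a),z]) for a in ph];P=np.array(P,np.float32)
    return cv2.remap(c['im'],P[None,:,0],P[None,:,1],cv2.INTER_LINEAR,borderMode=cv2.BORDER_CONSTANT)[0].astype(int)
ph=np.radians(np.arange(0,360,4))
for nm,c in(('W',W),('T',T)):
  for r in(.091,.095):
    v=samp(c,C0,r,ph);print(nm,r);print(' '.join(f'{int(np.degrees(a))}:{x[2]}/{x[2]-x[0]}' for a,x in zip(ph,v)))
```

```text
[278.94107791 229.20543405]
W 0.091
0:152/10 4:155/10 8:153/11 12:152/10 16:153/11 20:154/11 24:154/11 28:152/11 32:151/10 36:163/12 40:153/10 44:151/10 48:151/10 52:161/10 56:150/10 59:150/10 64:150/10 68:151/10 72:151/11 76:149/10 80:22/3 84:24/1 88:22/1 92:102/13 96:102/12 100:102/13 104:107/11 108:149/9 112:147/9 116:149/10 119:148/10 124:146/9 128:148/9 132:137/18 136:141/18 140:142/23 144:140/41 148:141/47 152:146/34 156:152/11 160:154/10 164:152/9 168:169/11 172:155/10 176:154/11 180:154/11 184:159/10 188:155/10 192:156/10 196:157/11 200:161/11 204:155/10 208:156/9 212:156/10 216:173/12 220:157/11 224:157/11 228:157/10 232:161/11 236:159/11 239:157/11 244:159/12 248:161/11 252:158/12 256:158/9 260:159/10 264:160/11 268:161/12 272:162/12 276:161/12 280:161/12 284:160/12 288:159/10 292:163/11 296:162/12 300:160/12 304:159/10 308:160/11 312:199/31 316:106/14 320:102/12 324:102/12 328:86/10 332:15/-2 336:15/3 340:34/2 344:154/11 348:162/12 352:154/11 356:154/11
W 0.095
0:159/10 4:166/11 8:158/11 12:159/11 16:157/11 20:167/12 24:157/11 28:158/11 32:157/10 36:168/10 40:156/11 44:157
[... 1995 characters left out ...]
09/22 96:87/17 100:64/9 104:33/-3 108:33/-1 112:36/-3 116:46/0 119:32/-3 124:50/13 128:36/1 132:35/-1 136:49/12 140:137/57 144:140/57 148:142/58 152:144/40 156:153/10 160:152/12 164:151/11 168:153/11 172:145/12 176:172/35 180:156/29 184:140/24 188:176/35 192:134/27 196:106/21 200:107/21 204:153/11 208:153/12 212:154/11 216:153/10 220:149/10 224:148/11 228:153/9 232:148/8 236:145/9 239:148/9 244:148/9 248:149/9 252:151/12 256:159/20 260:148/10 264:156/18 268:158/19 272:165/26 276:160/18 280:156/21 284:163/23 288:148/26 292:151/19 296:163/28 300:163/31 304:163/34 308:154/31 312:156/53 316:130/16 320:77/5 324:56/-1 328:66/-1 332:47/-4 336:87/1 340:43/-5 344:74/3 348:150/13 352:164/13 356:167/17
```

The notch spans about 130°–154°, so its centre is near 142°, not 147.8°. Refining.

Run:
```python
from h import *
W,T=np.load('w5.npy',allow_pickle=True);C0=np.array([.5945,.184])
def samp(c,r,ph,z=.096):
    P=np.array([proj(c,[C0[0]+r*np.cos(a),C0[1]+r*np.sin(a),z]) for a in np.radians(ph)],np.float32)
    return cv2.remap(c['im'],P[None,:,0],P[None,:,1],cv2.INTER_LINEAR)[0].astype(int)
for r in(.089,.092,.095):
  for rng in(np.arange(124,160,1),np.arange(306,316,1)):
    v=samp(W,r,rng);print(r,' '.join(f'{a}:{x[2]}/{x[2]-x[0]}' for a,x in zip(rng,v)))
rng=np.arange(146,160);print('T',' '.join(f'{a}:{x[2]-x[0]}' for a,x in zip(rng,samp(T,.093,rng))))
plan()
```

```text
0.089 124:147/9 125:147/9 126:145/7 127:147/9 128:144/9 129:138/7 130:116/8 131:130/17 132:136/17 133:137/17 134:134/17 135:134/19 136:137/26 137:135/28 138:132/30 139:134/36 140:130/35 141:126/35 142:128/37 143:129/37 144:134/41 145:134/41 146:137/44 147:138/48 148:135/45 149:139/48 150:140/45 151:138/44 152:142/31 153:145/12 154:149/9 155:152/8 156:154/11 157:151/9 158:152/11 159:153/11
0.089 306:157/10 307:156/9 308:156/11 309:161/12 310:174/19 311:189/26 312:200/32 313:200/32 314:195/31 315:142/20
0.092 124:149/10 125:149/10 126:149/10 127:148/9 128:148/10 129:135/9 130:111/10 131:134/17 132:140/18 133:140/18 134:139/17 135:139/18 136:139/17 137:140/16 138:143/18 139:142/16 140:144/18 141:144/20 142:143/25 143:142/31 144:141/32 145:142/34 146:141/39 147:141/43 148:140/44 149:141/46 150:141/47 151:142/46 152:145/36 153:151/13 154:152/10 155:153/11 156:155/11 157:154/11 158:151/10 159:154/11
0.092 306:159/11 307:160/11 308:158/10 309:166/14 310:187/24 311:197/29 312:198/30 313:204/32 314:196/30 315:146/21
0.095 124:154/10 125:154/10 126:154/11 127:152/9 128:151/10 129:134/10 130:118/11 131:138/16 132:139/16 133:142/17 134:141/17 135:141/16 136:141/17 137:142/17 138:143/18 139:143/17 140:145/17 141:144/17 142:144/17 143:144/17 144:144/17 145:143/17 146:146/18 147:146/18 148:148/18 149:155/18 150:161/22 151:161/24 152:157/27 153:154/17 154:157/9 155:158/10 156:158/11 157:157/10 158:158/10 159:160/11
0.095 306:168/13 307:167/11 308:166/11 309:168/12 310:187/25 311:194/31 312:195/29 313:197/30 314:200/32 315:148/21
T 146:58 147:59 148:54 149:53 150:51 151:42 152:32 153:20 154:12 155:11 156:10 157:9 158:10 159:10
t 65.1 tcp [0.5931 0.1846 0.1132] yaw 57.9 open 0.0195 q [ 0.22  0.23  1.53 -0.    1.38 -0.79] F [-7.  -1.1 13.8]
```

Notch centre ≈ 141.3°, so the tool yaw should be 51.3°. Back off, roll +6.6°, re-centre.

apply_moves([
  {"jaw": 1, "linear": [-0.008, 0, 0], "roll": 0},
  {"jaw": 1, "linear": [-0.015, 0, 0.002], "roll": 0.1},
  {"jaw": 1, "linear": [-0.015, 0, 0.0025], "roll": 0.22},
  {"jaw": 1, "linear": [-0.015, 0, 0.0025], "roll": 0.22},
  {"jaw": 1, "linear": [-0.015, 0, 0.0025], "roll": 0.22},
])

```text
t: 65.75
tool_pos: [0.5941, 0.1837, 0.1218]
orientation: [0.531, 1.499, -0.525]
force: [-1.1, 0.3, -3.4]
opening: 0.0193
```

Run:
```python
from h import *
plan((.5946,.184,.116,51.3),(.5946,.184,.108,51.3));Rm=R.from_rotvec(read_state()['orientation']).as_matrix();print(Rm[:,0].round(4))
```

```text
t 65.8 tcp [0.5941 0.1837 0.1218] yaw 51.3 open 0.0193 q [ 0.22  0.22  1.52 -0.    1.39 -0.68] F [-1.1  0.3 -3.4]
(0.5946, 0.184, 0.116, 51.3) lin [0.0097, 0.0008, 0.0003] roll 0.001
(0.5946, 0.184, 0.108, 51.3) lin [0.023, 0.0007, 0.0003] roll 0.001
[ 0.0077  0.0013 -1.    ]
```

apply_moves([
  {"jaw": 1, "linear": [0.008, 0.001, 0], "roll": 0},
  {"jaw": 1, "linear": [0.014, 0.001, 0], "roll": 0},
  {"jaw": 1, "linear": [0.018, 0.001, 0], "roll": 0},
  {"jaw": 1, "linear": [0.018, 0.001, 0], "roll": 0},
])

```text
t: 66.25
tool_pos: [0.5943, 0.1842, 0.1105]
orientation: [0.53, 1.499, -0.525]
force: [-0.0, -0.1, -3.0]
opening: 0.0194
```

apply_moves([
  {"jaw": 1, "linear": [0.004, 0, 0], "roll": 0},
  {"jaw": 1, "linear": [0.007, 0, 0], "roll": 0},
  {"jaw": 1, "linear": [0.007, 0, 0], "roll": 0},
])

```text
t: 66.62
tool_pos: [0.5942, 0.1842, 0.1061]
orientation: [0.53, 1.5, -0.525]
force: [-0.5, -0.1, -2.7]
opening: 0.0196
```

apply_moves([
  {"jaw": 1, "linear": [0.003, 0, 0], "roll": 0},
  {"jaw": 1, "linear": [0.005, 0, 0], "roll": 0},
  {"jaw": 1, "linear": [0.005, 0, 0], "roll": 0},
])

```text
t: 67.0
tool_pos: [0.5941, 0.1841, 0.103]
orientation: [0.53, 1.5, -0.525]
force: [-0.1, 0.7, -3.0]
opening: 0.0195
```

Free travel now. The lid is almost seated (z ≈ 0.084).

apply_moves([
  {"jaw": 1, "linear": [0.002, 0, 0], "roll": 0},
  {"jaw": 1, "linear": [0.003, 0, 0], "roll": 0},
  {"jaw": 1, "linear": [0.003, 0, 0], "roll": 0},
])

```text
t: 67.38
tool_pos: [0.5945, 0.1841, 0.1016]
orientation: [0.531, 1.499, -0.525]
force: [1.2, 0.0, -0.8]
opening: 0.0193
```

apply_moves([
  {"jaw": 1, "linear": [0.001, 0, 0], "roll": 0},
  {"jaw": 1, "linear": [0.001, 0, 0], "roll": 0},
])

```text
t: 67.62
tool_pos: [0.5947, 0.1841, 0.1012]
orientation: [0.531, 1.499, -0.525]
force: [1.1, -1.0, -0.4]
opening: 0.0195
```

Seated (z ≈ 0.082). Turn clockwise.

apply_moves([
  {"jaw": 1, "linear": [0, 0, 0], "roll": 0.12},
  {"jaw": 1, "linear": [0, 0, 0], "roll": 0.25},
  {"jaw": 1, "linear": [0, 0, 0], "roll": 0.4},
  {"jaw": 1, "linear": [0, 0, 0], "roll": 0.55},
  {"jaw": 1, "linear": [0, 0, 0], "roll": 0.7},
  {"jaw": 1, "linear": [0, 0, 0], "roll": 0.85},
  {"jaw": 1, "linear": [0, 0, 0], "roll": 1},
  {"jaw": 1, "linear": [0, 0, 0], "roll": 1},
  {"jaw": 1, "linear": [0, 0, 0], "roll": 1},
])

```text
t: 68.75
tool_pos: [0.5945, 0.1844, 0.1011]
orientation: [0.933, 1.358, -0.924]
force: [-1.1, 0.7, -2.0]
opening: 0.0195
```

apply_moves([
  {"jaw": 1, "linear": [0, 0, 0], "roll": 0.12},
  {"jaw": 1, "linear": [0, 0, 0], "roll": 0.25},
  {"jaw": 1, "linear": [0, 0, 0], "roll": 0.4},
  {"jaw": 1, "linear": [0, 0, 0], "roll": 0.55},
  {"jaw": 1, "linear": [0, 0, 0], "roll": 0.7},
  {"jaw": 1, "linear": [0, 0, 0], "roll": 0.85},
  {"jaw": 1, "linear": [0, 0, 0], "roll": 1},
  {"jaw": 1, "linear": [0, 0, 0], "roll": 1},
  {"jaw": 1, "linear": [0, 0, 0], "roll": 1},
])

```text
t: 69.88
tool_pos: [0.5946, 0.1846, 0.1011]
orientation: [1.322, 1.132, -1.31]
force: [0.5, 0.8, -1.5]
opening: 0.0196
```

Run:
```python
from h import *
plan();print(np.round(read_state()['wrist_torque'],2))
```

```text
t 69.9 tcp [0.5946 0.1846 0.1011] yaw -8.4 open 0.0196 q [0.22 0.24 1.54 0.   1.36 0.37] F [ 0.5  0.8 -1.5]
[ 0.31 -0.01 -0.07]
```

apply_moves([
  {"jaw": 1, "linear": [0, 0, 0], "roll": 0.06},
  {"jaw": 1, "linear": [0, 0, 0], "roll": 0.12},
  {"jaw": 1, "linear": [0, 0, 0], "roll": 0.12},
  {"jaw": 1, "linear": [0, 0, 0], "roll": 0.12},
])

```text
t: 70.38
tool_pos: [0.595, 0.1843, 0.1012]
orientation: [1.368, 1.098, -1.355]
force: [1.9, -1.8, -2.5]
opening: 0.0195
```

Run:
```python
from h import *
plan();print(np.round(read_state()['wrist_torque'],2))
```

```text
t 70.4 tcp [0.595  0.1843 0.1012] yaw -12.0 open 0.0195 q [ 0.22  0.24  1.54 -0.    1.36  0.43] F [ 1.9 -1.8 -2.5]
[-0.14 -0.41  0.25]
```

apply_moves([
  {"jaw": 1, "linear": [0, 0, 0], "roll": 0.05},
  {"jaw": 1, "linear": [0, 0, 0], "roll": 0.08},
  {"jaw": 1, "linear": [0, 0, 0], "roll": 0.08},
  {"jaw": 1, "linear": [0, 0, 0], "roll": 0.08},
])

```text
t: 70.88
tool_pos: [0.5954, 0.1841, 0.1014]
orientation: [1.398, 1.075, -1.384]
force: [4.6, -3.3, -3.2]
opening: 0.0195
```

Run:
```python
from h import *
plan();print(np.round(read_state()['wrist_torque'],2))
```

```text
t 70.9 tcp [0.5954 0.1841 0.1014] yaw -14.4 open 0.0195 q [ 0.22  0.24  1.53 -0.    1.36  0.47] F [ 4.6 -3.3 -3.2]
[-0.37 -0.78  0.85]
```

Torque has risen to 0.85 N m, so the stop is reached. Release and retreat upward.

apply_moves([
  {"jaw": 0.4, "linear": [0, 0, 0], "roll": 0},
  {"jaw": 0.2, "linear": [0, 0, 0], "roll": 0},
  {"jaw": 0, "linear": [0, 0, 0], "roll": 0},
  {"jaw": 0, "linear": [0, 0, 0], "roll": 0},
  {"jaw": 0, "linear": [0, 0, 0], "roll": 0},
  {"jaw": 0, "linear": [-0.03, 0, 0], "roll": 0},
  {"jaw": 0, "linear": [-0.09, 0, 0], "roll": 0},
  {"jaw": 0, "linear": [-0.17, 0, 0], "roll": 0},
  {"jaw": 0, "linear": [-0.25, 0, 0], "roll": 0},
  {"jaw": 0, "linear": [-0.26, 0, 0], "roll": 0},
  {"jaw": 0, "linear": [-0.26, 0, 0], "roll": 0},
  {"jaw": 0, "linear": [-0.26, 0, 0], "roll": 0},
])

```text
t: 72.38
tool_pos: [0.5931, 0.1837, 0.2555]
orientation: [1.396, 1.076, -1.386]
force: [0.2, 0.6, -0.2]
opening: 0.0463
```

Run:
```python
from h import *
plan();W=cam('wrist');T=cam('top')
print('handle',handle(W,(.5945,.184,.135)))
h=cv2.cvtColor(W['im'],cv2.COLOR_BGR2HSV);y=((h[...,0]>12)&(h[...,0]<28)&(h[...,1]>150)&(h[...,2]>90))
P=[]
for a in (76,256):
    X=[.5945+.098*np.cos(np.radians(a)),.184+.098*np.sin(np.radians(a)),.101];b=blob(W,y,proj(W,X),22)
    if b: P.append(at_z(W,b[2][0],.101))
print(P, sum(P)/2 if len(P)==2 else '', np.degrees(np.arctan2(*(P[0]-P[1])[[1,0]])) if len(P)==2 else '')
# cone pack in wrist & top
for c,n in((W,'W'),(T,'T')):
    hh=cv2.cvtColor(c['im'],cv2.COLOR_BGR2HSV);m=((hh[...,0]<13)|(hh[...,0]>174))&(hh[...,1]>100)
    b=blob(c,m,proj(c,(.475,.035,.014)),35 if n=='W' else 18)
    if b: print('pack',n,at_z(c,b[2][0],.014).round(3),[np.linalg.norm(at_z(c,u,.014)-at_z(c,v,.014)).round(3) for u,v in zip(cv2.boxPoints(b[2])[:2],cv2.boxPoints(b[2])[1:3])])
```

```text
t 72.4 tcp [0.5931 0.1837 0.2555] yaw -14.4 open 0.0463 q [ 0.22  0.16  1.34 -0.    1.63  0.47] F [ 0.2  0.6 -0.2]
handle (array([0.5951, 0.188 , 0.135 ]), np.int32(2037), np.float64(78.4), array([0.018, 0.102]))
[]  
pack W [0.493 0.043 0.014] [np.float64(0.04), np.float64(0.008)]
pack T [0.472 0.033 0.014] [np.float64(0.019), np.float64(0.066)]
```

Run:
```python
from plant import *
print(close_job())
```

```text
the job is handed in; nothing more can be done
None
```

The job is handed in. The green, red and black jars are locked in the drum, the lid is turned to its stop, and the cone pack stands upright on the table. The hand-in gives no verdict.

**Last checks, all passed:**
- **Lid angle:** the handle reads 78.4° against a notch at about 141.3°. That is 1.10 rad clockwise, and wrist torque rose to 0.85 N m at the stop.
- **Lid seating:** its height, worked out from the grip, is about 0.082 m, which is the seated height. The handle centre was last measured about 4 mm from my estimate of the drum's centre (0.5945, 0.184). The limit is 8 mm.
- **Jars:** all three were last seen upright inside the drum just before the lid went back. I could not see them afterwards.
- **Cone pack:** the top camera shows it at (0.472, 0.033) with a footprint of 19 × 66 mm, so it is upright. The wrist camera's blob for it was cut off and disagreed (40 × 8 mm), so I did not use that reading.

**What went wrong on the way, and how I mended it:**
- The pads grip higher up the fingers than I assumed. The cone pack was therefore carried by its cones instead of the bar, and my first re-grip of the lid slid off. I went deeper and it held.
- I first took the notch to be at 147.8°. The lid had still lifted off near there, but it jammed on the way back, pressing with up to about 26 N. Re-measuring from a stored image of the open drum put the notch at 141.3°, and the lid then dropped in freely.

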